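Nest the baking moulds on their mats in the pantry

ROBOT

A 7-joint arm with a two-finger parallel gripper is mounted at the origin on the work surface. World frame = base frame: x ahead of the robot, y to its left, z up, the work surface at z = 0. Lengths are in m, angles in rad, forces in N, time in s.
With the tool pointing down it reaches from about 0.4 to 0.85 m from the base axis. Payload 10.4 kg.
Tool frame: the origin (TCP) lies at the very end of the fingers, on their centre line; the grasp point (between the pads) lies r.hold_point_z behind it (r.hold_point_z is the distance from the TCP to the grasp point, in m); z points along the fingers, y is the direction in which the jaws open and shut (so a half turn about z gives the same grasp; the last joint's range is limited). The gripper opens to 87 mm and grips with 3 to 60 N. Pads are 19 mm wide; open, the fingers measure 117 mm over their backs; the gripper's body (75 mm by 190 mm) begins 51 mm behind the grasp point.
Start: joints at [1.165, 0.332, -0.065, 1.46, 0.022, 1.35, -0.088], TCP at [0.233, -0.58, 0.223] pointing down, gripper open.
Joint ranges: [-2.6, 2.6], [-0.5, 2.12], [-1.47, 1.34], [0.16, 2.42], [-1.27, 4.41], [0.06, 2.06], [-2.6, 2.6]. Speed limits (rad/s): [2.22, 2.22, 2.79, 2.79, 3.14, 3.14, 3.14].

INTERFACE

Orientations are given as a unit quaternion [x, y, z, w].
In Python, from bench import r gives the robot as it stands.
- The arm moves only by the tool send_rows, never from a script. Its argument "commands" is a list of rows, each a list of 7 numbers: the shift along the world's x, y, z normalised to -1 to 1, where 1 is 0.03 m, then the turn, a rotation vector about the world's x, y, z normalised to -1 to 1, where 1 is 5 degrees, then the gripper command: -1 is fully open, 1 is shut, values between are in proportion. In form: [[tx, ty, tz, ax, ay, az, jaw], ...]. A call has 1 to 10 rows; each row shifts and turns the pose as measured when the row begins; what a row does not reach is not made up. A row lasts 1/12 s, in which the tool goes at most 41.7 mm and 7.16 degrees, less where a joint would pass 70% of its speed; a pose out of reach is approached as far as the arm can. A call with a number of a shift or a turn outside -1 to 1 is refused whole. A call with a gripper value outside its range is refused whole. The fingers move at their own pace and stop on an object; "grip_force" is the grip in N (left out, the last holds). Time passes only in rows, so rows that do not move let the fingers close. It gives the time, the measured TCP pose, the force and the opening at its end, in the units of the state.
- r.read_state(): the state, without advancing time (a new reading comes with each control period).
- r.camera(name): name is "side" or "top" or "wrist"; returns the picture (400x640x3 uint8, blue, green, red); there is no depth.
- r.calibration(name): a dict with "K" (3x3 intrinsics, pixels), "R" (3x3) and "t" (3): a world point X has camera coordinates R X + t; the wrist camera has in their place "mount" (4x4, takes a point from camera to tool coordinates, whose origin is the TCP and whose axes are the flange's). Camera axes: x right, y down, z forward; pixel columns grow to the right and rows downward; lengths in m; the calibration is good to about 2 mm. A picture is of the moment at which its call begins: read the wrist's pose just before it. calibration takes no time and is no camera call.
- r.close_job(): hands the job in, once; it reports no verdict.
The state is a dict: "time": time; "joint_positions": joint angles; "joint_vel": joint speeds; "joint_torque": joint torques, N m; "ee_pos": TCP position; "eef_rot": TCP orientation; "ft_force": force on the tool from outside, world axes, zero at the start; "torque": the same for the moment, N m; "width": finger opening in m.
Only numpy, scipy, OpenCV 4.12 (cv2) and the standard library are available. Lean on these libraries where they do the work, as an engineer would, in place of code of your own. Each camera call takes 0.05 s, during which the arm holds its last target.

TASK

Put the baking moulds away mouth down so they keep clean inside: nest the three round moulds in the middle of the round cork mat and the two square ones in the middle of the square cork mat. In each set stand the smallest on the mat first, then lower the next larger over it, so that in the end every rim stands flat on the cork and only the largest shows. Set the moulds down rather than dropping them, and do not push the jar, the food tin or the carton about.

Things in the scene. Friction and masses are not known exactly. Their poses are not given: they have to be found in the camera images.
- round_small_mid (a point): centre, half-way up, of the small round baking mould: a plain grey aluminium cup standing mouth down, closed flat end up with a slightly chamfered shoulder. Outer diameter 36 mm, 52 mm tall (the centre is 26 mm above what its rim stands on), wall 2.5 mm, end 3 mm thick, straight sides, open below; about 50 g. z is up.
- round_medium_mid (a point): centre, half-way up, of the medium round baking mould: a plain grey aluminium cup standing mouth down, closed flat end up with a slightly chamfered shoulder. Outer diameter 52 mm, 68 mm tall (the centre is 34 mm above what its rim stands on), wall 2.5 mm, end 3 mm thick, straight sides, open below; about 80 g. z is up.
- round_large_mid (a point): centre, half-way up, of the large round baking mould: a plain grey aluminium cup standing mouth down, closed flat end up with a slightly chamfered shoulder. Outer diameter 68 mm, 84 mm tall (the centre is 42 mm above what its rim stands on), wall 2.5 mm, end 3 mm thick, straight sides, open below; about 120 g. z is up.
- square_small_mid (a point): centre, half-way up, of the small square baking mould: a plain grey aluminium square cup standing mouth down, closed flat end up. 42 by 42 mm outside, 58 mm tall (the centre is 29 mm above what its rim stands on), wall and end 2.5 mm thick, straight sides, open below; about 60 g. x and y are square to its sides, z is up.
- square_large_mid (a point): centre, half-way up, of the large square baking mould: a plain grey aluminium square cup standing mouth down, closed flat end up. 60 by 60 mm outside, 76 mm tall (the centre is 38 mm above what its rim stands on), wall and end 2.5 mm thick, straight sides, open below; about 110 g. x and y are square to its sides, z is up.
- round_mat_top (a point): centre of the upper face of the round cork mat: disc 116 mm across, 8 mm thick, fixed to the shelf board; z is up.
- square_mat_top (a point): centre of the upper face of the square cork mat: 112 by 112 mm, 8 mm thick, fixed to the shelf board; x and y are square to its sides, z is up.
- preserve_jar_mid (a point): centre of a closed amber preserve jar with a brass-coloured lid, 72 mm across, 115 mm tall, standing loose to the robot's left, far side; bystander.
- food_tin_mid (a point): centre of a closed food tin with a paper band, 74 mm across, 85 mm tall, standing loose to the robot's right, far side; bystander.
- tea_carton_mid (a point): centre of a closed brown cardboard carton with a paper band, 60 by 100 mm, 70 mm tall, lying loose beyond the work; bystander.
Things that resemble listed ones, but are neither listed nor needed, are in the scene too. What is shaped like the part that bears round_large_mid but blue is not meant.

How it is judged:
By the outcome, as a careful person would: the job done as asked, in the order asked, and still so for the second after the job is handed in, with the robot touching nothing.
It also fails if it takes over 128 s, if anything falls off the work surface, if the arm or the gripper's body presses on something with over 40 N, if the wrist force passes 120 N, or if a joint passes its speed limit or range.

## Working session

There is one attempt and no reset: what is moved stays moved. The work goes in short steps, Python scripts to look and compute and a tool call to move; the robot and the scene stay as the last step left them, time stands still between calls to the robot, and variables do not carry over. Pictures are saved under pics/ and viewed, and the job is handed in when it is done.

Besides the shell and the picture viewer there is one more tool, called after ">>>" in YAML: its name, and indented under it one key for each argument. send_rows: Moves the arm, as the interface text tells. Scaled input: -1 to 1 covers 0.03 m each way for a shift and 5 degrees each way for a turn. Its arguments: {"type":"object","properties":{"commands":{"type":"array"},"grip_force":{"type":"number"}},"required":["commands"]}

```bash
ls; mkdir -p pics
python3 - <<'E'
from bench import r
import cv2
s=r.read_state(); print(s, r.hold_point_z)
for n in("side","top","wrist"):
    im=r.camera(n); cv2.imwrite(f"pics/{n}0.png",im); c=r.calibration(n); print(n,c)
E
```

```text
pics
{'time': 0.0, 'joint_positions': array([ 1.16541743,  0.33287293, -0.0647058 ,  1.46096387,  0.02159779,
        1.34990345, -0.08849943]), 'joint_vel': array([-5.67241766e-05,  7.89612218e-04, -1.08966893e-03, -2.93641191e-04,
       -2.28169172e-03, -1.56183244e-05, -4.06939069e-05]), 'joint_torque': array([ 4.06031450e-04, -6.23261261e+01,  2.49360991e-02, -3.89886618e+01,
       -6.12301799e-02,  3.98754480e-02,  1.62332553e-04]), 'ee_pos': array([ 0.23328543, -0.57939862,  0.22174253]), 'eef_rot': array([ 9.81738047e-01,  1.90236377e-01, -1.69623626e-04, -7.05962436e-04]), 'ft_force': array([ 0.32482618, -0.05614743, -0.13178618]), 'torque': array([-0.00808916, -0.049051  , -0.02131839]), 'width': 0.08691257002808041} 0.0187
side {'K': array([[468.94146822,   0.        , 322.47749861],
       [  0.        , 468.94146822, 198.52644756],
       [  0.        ,   0.        ,   1.        ]]), 'R': array([[ 0.9977187 , -0.06619599, -0.0132475 ],
       [-0.0467973 , -0.53674282, -0.84244713],
       [ 0.04865612,  0.8411452 , -0.53861614]]), 't': array([-0.60354127,  0.07553625, 
[... 201 characters left out ...]
722, -0.99967797,  0.01808932],
       [-0.9861919 , -0.02053069, -0.16432903],
       [ 0.1646475 , -0.01491494, -0.9862397 ]]), 't': array([-0.02273775,  0.60515932,  1.06502485])}
wrist {'K': array([[281.58372031,   0.        , 319.54702882],
       [  0.        , 281.58372031, 200.78657185],
       [  0.        ,   0.        ,   1.        ]]), 'mount': array([[ 9.50632339e-05, -9.65523124e-01, -2.60317282e-01,
         7.01751292e-02],
       [ 9.99999898e-01,  2.06781052e-04, -4.01773799e-04,
        -4.81879604e-04],
       [ 4.41750575e-04, -2.60317217e-01,  9.65523045e-01,
        -1.61636175e-01],
       [ 0.00000000e+00,  0.00000000e+00,  0.00000000e+00,
         1.00000000e+00]])}
```

View pics/side0.png

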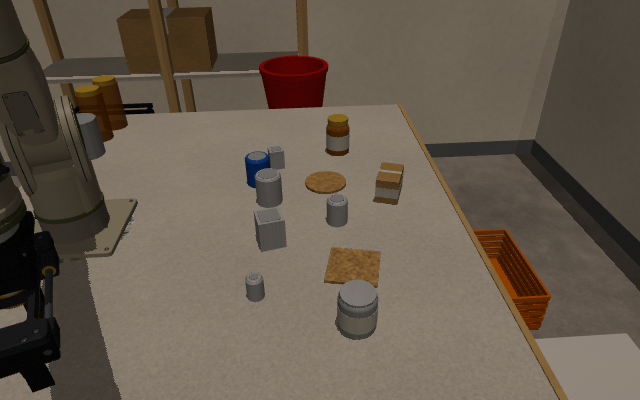

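View pics/top0.png

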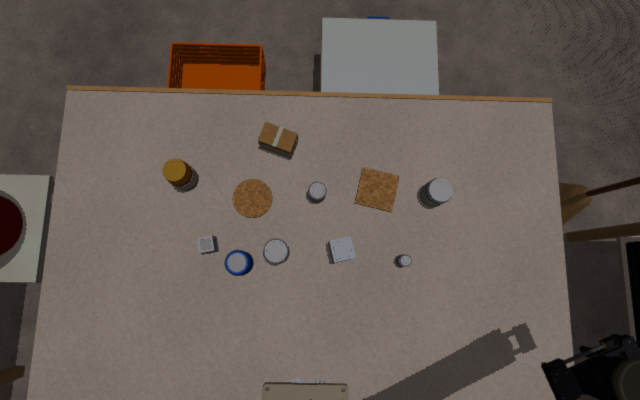

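View pics/wrist0.png

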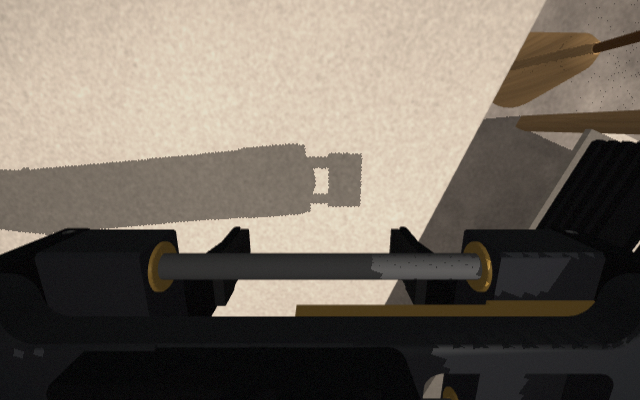

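The top view shows round mat (253,198), square mat (377,190), carton (278,140), jar (178,172) and tin (437,192). The mould candidates are small round (404,261), medium round (317,192), large round grey (276,252), blue decoy (238,263), large square (342,250) and small square (206,244). I'll check these in an enlarged crop.

Run:
```python
import cv2
im=cv2.imread("pics/top0.png")
a=cv2.resize(im[165:285,185:305],None,fx=5,fy=5,interpolation=cv2.INTER_CUBIC);cv2.imwrite("pics/c1.png",a)
a=cv2.resize(im[160:280,300:420],None,fx=5,fy=5,interpolation=cv2.INTER_CUBIC);cv2.imwrite("pics/c2.png",a)
im=cv2.imread("pics/side0.png")
a=cv2.resize(im[140:305,230:410],None,fx=3.6,fy=3.6,interpolation=cv2.INTER_CUBIC);cv2.imwrite("pics/c3.png",a)
```

```text
(no output)
```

View pics/c1.png

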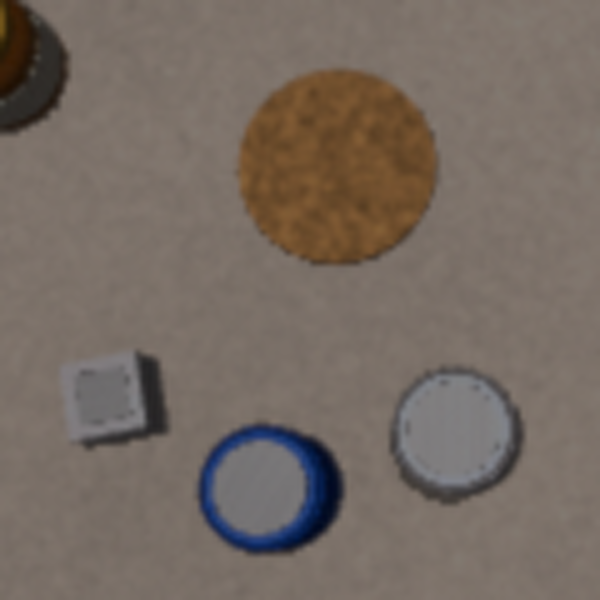

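View pics/c2.png

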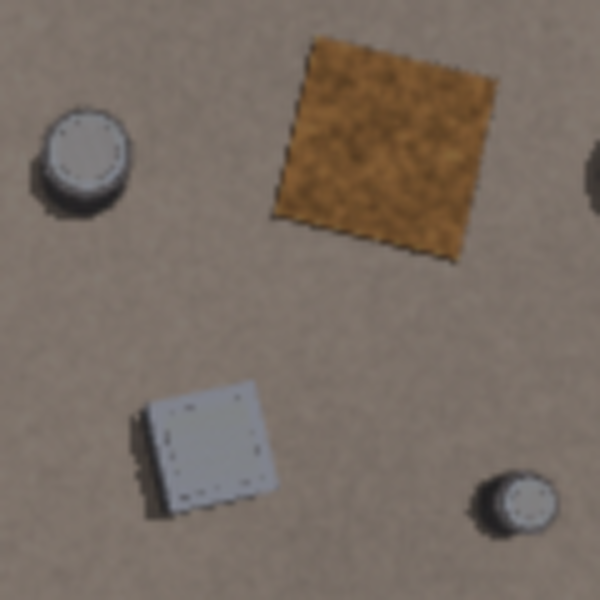

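View pics/c3.png

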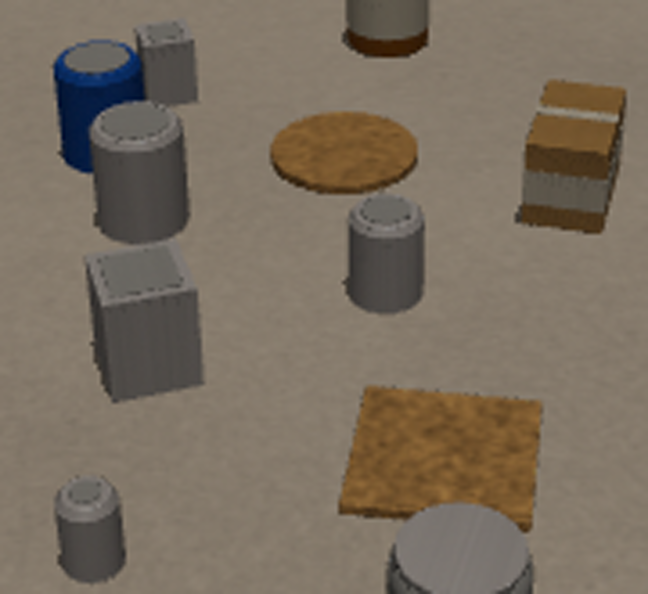

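```bash
cat > h.py <<'E'
import numpy as np,cv2
from scipy.spatial.transform import Rotation as Ro
from bench import r
def ext(n,pos=None,quat=None):
    c=r.calibration(n)
    if n!="wrist": return c["K"],c["R"],c["t"]
    M=np.eye(4);M[:3,:3]=Ro.from_quat(quat).as_matrix();M[:3,3]=pos
    T=np.linalg.inv(M@c["mount"]); return c["K"],T[:3,:3],T[:3,3]
def at(E,uv,z):
    K,R,t=E
    d=R.T@np.linalg.solve(K,[uv[0],uv[1],1.]);o=-R.T@t
    return (o+d*(z-o[2])/d[2])[:2]
def pr(E,X):
    K,R,t=E; X=np.atleast_2d(X); p=(X@R.T+t)@K.T; return p[:,:2]/p[:,2:]
def crop(im,x0,y0,w,h,f,fn):
    cv2.imwrite(fn,cv2.resize(im[y0:y0+h,x0:x0+w],None,fx=f,fy=f,interpolation=cv2.INTER_CUBIC))
def un(c,x0,y0,f): return ((c[0]+.5)/f-.5+x0,(c[1]+.5)/f-.5+y0)
def wr():
    s=r.read_state(); im=r.camera("wrist"); return s,im,ext("wrist",s["ee_pos"],s["eef_rot"])
def circ(E,c,rad,z):
    a=np.linspace(0,2*np.pi,72); return pr(E,np.c_[c[0]+rad*np.cos(a),c[1]+rad*np.sin(a),a*0+z])
def sq(E,c,half,yaw,z):
    k=np.array([[1,1],[-1,1],[-1,-1],[1,-1]])*half; R=np.array([[np.cos(yaw),-np.sin(yaw)],[np.sin(yaw),np.cos(yaw)]])
    return pr(E,np.c_[k@R.T+c,np.full(4,z)])
def draw(im,p,f,x0,y0,col=(0,255,0)):
    cv2.polylines(im,[np.round(((p-[x0,y0]+.5)*f-.5)*8).astype(int)],True,col,1,cv2.LINE_AA,3)
E
python3 - <<'E'
from h import *
E=ext("top")
def o(n,c,x0,y0,z): print(n,at(E,un(c,x0,y0,5),z).round(4))
o("med",(87,151),300,160,.068);o("small",(527,502),300,160,.052);o("large",(456,430),185,165,.084)
o("rmat",(337.5,166),185,165,.008)
for n,cs,x0,y0,z in(("sqL",[(147,406),(253,381),(277,487),(172,513)],300,160,.076),("sqS",[(62,366),(137,350),(148,428),(72,441)],185,165,.058),("smat",[(317,36),(496,79),(458,263),(273,215)],300,160,.008)):
    p=np.array([at(E,un(c,x0,y0,5),z) for c in cs]); e=np.roll(p,-1,0)-p
    print(n,p.mean(0).round(4),np.linalg.norm(e,axis=1).round(4),np.degrees(np.arctan2(e[:,1],e[:,0])).round(1))
print(at(E,(238,260),.084),at(E,(178,170),.115),at(E,(438,188),.085),at(E,(278,138),.07))
E
```

```text
med [ 0.6389 -0.0201]
small [ 0.4499 -0.2665]
large [0.4677 0.0877]
rmat [0.623  0.1678]
sqL [ 0.4759 -0.0903] [0.0594 0.0584 0.0585 0.0588] [ -75.7 -167.   104.8   13.9]
sqS [0.4837 0.2822] [0.0415 0.0433 0.0416 0.0415] [ -76.7 -168.6  100.8   11.3]
smat [ 0.6568 -0.1981] [0.1092 0.1136 0.1116 0.1118] [-102.6  167.7   76.4  -13.5]
[0.44102548 0.18716404] [0.67544242 0.35333349] [ 0.64772319 -0.35387615] [0.78606444 0.09314255]
```

>>> send_rows:
  commands:
    - [0.6,0.85,0,0,0,0,-1]
    - [0.6,0.85,0,0,0,0,-1]
    - [0.6,0.85,0,0,0,0,-1]
    - [0.6,0.85,0,0,0,0,-1]
    - [0.6,0.85,0,0,0,0,-1]
    - [0.6,0.85,0,0,0,0,-1]
    - [0.6,0.85,0,0,0,0,-1]
    - [0.6,0.85,0,0,0,0,-1]
    - [0.6,0.85,0,0,0,0,-1]
    - [0.6,0.85,0,0,0,0,-1]

```text
time: 0.98
ee_pos: [0.4106, -0.3173, 0.2183]
eef_rot: [0.983, 0.183, -0.003, -0.002]
ft_force: [1.0, -0.9, 0.3]
width: 0.0868
```

>>> send_rows:
  commands:
    - [0.4,0.5,0,0,0,0,-1]
    - [0.5,0.7,0,0,0,0,-1]
    - [0.3,0.3,0,0,0,0,-1]
    - [0,0,0,0,0,0,-1]

```text
time: 1.32
ee_pos: [0.4517, -0.2622, 0.218]
eef_rot: [0.982, 0.188, -0.003, -0.003]
ft_force: [-0.7, -0.0, -0.7]
width: 0.0869
```

Run:
```python
from h import *
s,im,E=wr(); print(s["ee_pos"],s["eef_rot"],s["joint_positions"].round(2)); cv2.imwrite("pics/w1.png",im); print(pr(E,[.45,-.2665,.052]))
```

```text
[ 0.45166944 -0.26215765  0.21801611] [ 0.98211301  0.18825239 -0.0027936  -0.00269576] [ 0.75  0.13 -0.34  1.72  0.05  1.31 -0.79]
[[323.81752192 188.01822352]]
```

View pics/w1.png

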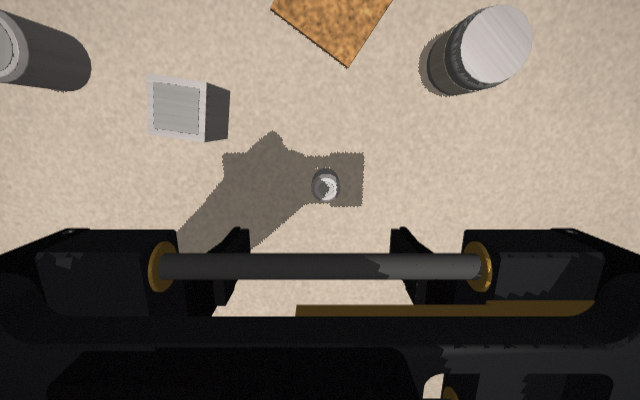

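Run:
```python
from h import *
im=cv2.imread("pics/w1.png")
E=ext("wrist",[ 0.45166944,-0.26215765,0.21801611],[ 0.98211301,0.18825239,-0.0027936,-0.00269576])
f=8;x0,y0=285,145
a=cv2.resize(im[y0:y0+70,x0:x0+80],None,fx=f,fy=f,interpolation=cv2.INTER_CUBIC)
draw(a,circ(E,(.4499,-.2665),.018,.049),f,x0,y0);draw(a,circ(E,(.4499,-.2665),.018,.0),f,x0,y0,(0,0,255))
f=4;x1,y1=130,60
b=cv2.resize(im[y1:y1+90,x1:x1+110],None,fx=f,fy=f,interpolation=cv2.INTER_CUBIC)
draw(b,sq(E,(.4759,-.0903),.03,np.radians(13.9),.076),f,x1,y1)
cv2.imwrite("pics/o1.png",a);cv2.imwrite("pics/o2.png",b)
```

```text
(no output)
```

View pics/o1.png

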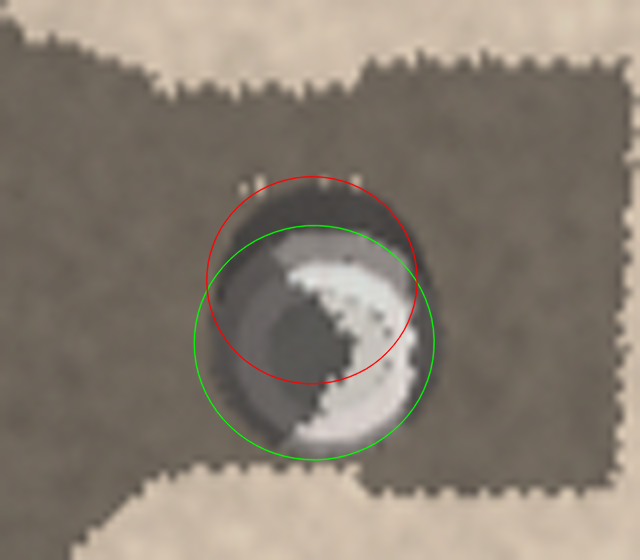

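View pics/o2.png

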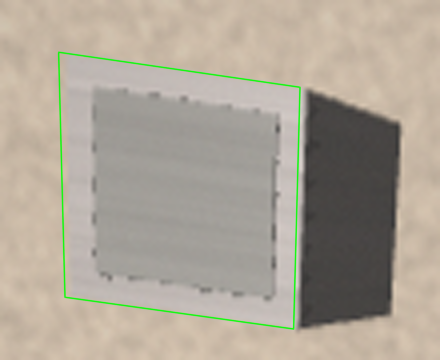

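```bash
cat >> h.py <<'E'
def plan(pos,az=None):
    s=r.read_state(); Rc=Ro.from_quat(s["eef_rot"]); x=Rc.as_matrix()[:,0]; a0=np.degrees(np.arctan2(x[1],x[0]))
    if az is None: az=a0
    a=np.radians(az); D=np.array([[np.cos(a),np.sin(a),0],[np.sin(a),-np.cos(a),0],[0,0,-1]]).T
    D=np.array([[np.cos(a),np.sin(a),0],[np.sin(a),-np.cos(a),0],[0,0,-1]])
    rv=(Ro.from_matrix(D)*Rc.inv()).as_rotvec(degrees=True)
    print("t",round(s["time"],2),"pos",s["ee_pos"].round(4),"az",a0.round(1),"d/30mm",((np.array(pos)-s["ee_pos"])/.03).round(2),"rv/5deg",(rv/5).round(2),"w",s["width"].round(4),"F",s["ft_force"].round(1),"q",s["joint_positions"].round(2))
E
python3 -c "
from h import *
plan((.4503,-.2675,.02))"
```

```text
Traceback (most recent call last):
  File "h.py", line 33, in plan
    print("t",round(s["time"],2),"pos",s["ee_pos"].round(4),"az",a0.round(1),"d/30mm",((np.array(pos)-s["ee_pos"])/.03).round(2),"rv/5deg",(rv/5).round(2),"w",s["width"].round(4),"F",s["ft_force"].round(1),"q",s["joint_positions"].round(2))
                                                                                                                                                               ^^^^^^^^^^^^^^^^
AttributeError: 'float' object has no attribute 'round'
```

```bash
sed -i 's/s\["width"\].round(4)/round(s["width"],4)/' h.py
python3 -c "
from h import *
plan((.4503,-.2675,.02))"
```

```text
t 1.37 pos [ 0.4509 -0.263   0.218 ] az 21.7 d/30mm [-0.02 -0.15 -6.6 ] rv/5deg [-0.05 -0.08  0.  ] w 0.0869 F [0.2 0.5 0.6] q [ 0.75  0.13 -0.34  1.72  0.05  1.31 -0.79]
```

>>> send_rows:
  commands:
    - [-0.02,-0.15,-0.9,-0.05,-0.08,0,-1]
    - [0,0,-1,0,0,0,-1]
    - [0,0,-1,0,0,0,-1]
    - [0,0,-1,0,0,0,-1]
    - [0,0,-1,0,0,0,-1]
    - [0,0,-1,0,0,0,-1]
    - [0,0,-0.3,0,0,0,-1]
    - [0,0,0,0,0,0,-1]

```text
time: 2.03
ee_pos: [0.4428, -0.2784, 0.0265]
eef_rot: [0.983, 0.182, 0.0, 0.004]
ft_force: [-0.3, 0.2, -0.2]
width: 0.0873
```

```bash
python3 -c "
from h import *
plan((.4503,-.2675,.02))"
```

```text
t 2.03 pos [ 0.4428 -0.2784  0.0265] az 21.0 d/30mm [ 0.25  0.36 -0.22] rv/5deg [ 0.08  0.02 -0.  ] w 0.0873 F [-0.3  0.2 -0.2] q [ 0.74  0.33 -0.31  1.92  0.13  0.9  -0.84]
```

>>> send_rows:
  commands:
    - [0.25,0.36,-0.2,0.08,0.02,0.1,-1]
    - [0,0,0,0,0,0,-1]

```text
time: 2.2
ee_pos: [0.4503, -0.2687, 0.0216]
eef_rot: [0.983, 0.186, -0.0, 0.0]
ft_force: [1.1, 1.2, 0.1]
width: 0.0871
```

```bash
python3 -c "
from h import *
plan((.4503,-.2675,.02))"
```

```text
t 2.2 pos [ 0.4503 -0.2687  0.0216] az 21.4 d/30mm [ 0.    0.04 -0.05] rv/5deg [ 0.   -0.01  0.  ] w 0.0871 F [1.1 1.2 0.1] q [ 0.73  0.35 -0.32  1.92  0.14  0.9  -0.85]
```

>>> send_rows:
  commands:
    - [0,0.04,0,0,0,0,0]
    - [0,0,0,0,0,0,0]
    - [0,0,0,0,0,0,1]
    - [0,0,0,0,0,0,1]
    - [0,0,0,0,0,0,1]
    - [0,0,0,0,0,0,1]
    - [0,0,0,0,0,0,1]
    - [0,0,0,0,0,0,1]
  grip_force: 15

```text
time: 2.87
ee_pos: [0.4545, -0.2692, 0.0278]
eef_rot: [0.983, 0.186, 0.003, 0.004]
ft_force: [-0.1, -0.6, 0.0]
width: 0.0416
```

```bash
python3 -c "
from h import *
plan((.623,.1678,.12))"
```

```text
t 2.87 pos [ 0.4545 -0.2692  0.0278] az 21.4 d/30mm [ 5.62 14.57  3.07] rv/5deg [0.07 0.09 0.  ] w 0.0416 F [-0.1 -0.6  0. ] q [ 0.73  0.34 -0.32  1.91  0.14  0.9  -0.86]
```

>>> send_rows:
  commands:
    - [-0.14,0.05,-0.28,0.07,0.09,0,1]
    - [-0.01,0,-0.03,0,0,0,1]
    - [-0.01,0,-0.03,0,0,0,1]
    - [-0.01,0,-0.03,0,0,0,1]

```text
time: 3.2
ee_pos: [0.4515, -0.2686, 0.0191]
eef_rot: [0.982, 0.186, 0.002, 0.001]
ft_force: [-6.9, 3.5, 22.5]
width: 0.0352
```

```bash
python3 -c "
from h import *
plan((.4503,-.2675,.02))"
```

```text
t 3.2 pos [ 0.4515 -0.2686  0.0191] az 21.5 d/30mm [-0.04  0.04  0.03] rv/5deg [0.02 0.04 0.  ] w 0.0352 F [-6.9  3.5 22.5] q [ 0.73  0.35 -0.32  1.92  0.14  0.89 -0.85]
```

>>> send_rows:
  commands:
    - [0,0,0.3,0,0,0,1]
    - [0,0,0.7,0,0,0,1]
    - [0,0,1,0,0,0,1]
    - [0,0.2,1,0,0,0,1]
    - [0.1,0.5,0.8,0,0,0,1]
    - [0.3,0.8,0.2,0,0,0,1]
    - [0.35,0.9,0,0,0,0,1]
    - [0.35,0.9,0,0,0,0,1]
    - [0.35,0.9,0,0,0,0,1]
    - [0.35,0.9,0,0,0,0,1]

```text
time: 4.03
ee_pos: [0.4986, -0.1157, 0.1403]
eef_rot: [0.984, 0.179, -0.003, -0.002]
ft_force: [1.1, -0.5, 0.1]
width: 0.0348
```

```bash
python3 -c "
from h import *
plan((.623,.1678,.12))"
```

```text
t 4.03 pos [ 0.4986 -0.1157  0.1403] az 20.6 d/30mm [ 4.15  9.45 -0.68] rv/5deg [-0.02 -0.07  0.  ] w 0.0348 F [ 1.1 -0.5  0.1] q [ 0.55  0.19 -0.45  1.84  0.09  1.15 -1.14]
```

>>> send_rows:
  commands:
    - [0.4,0.9,0,0,0,0.1,1]
    - [0.4,0.9,0,0,0,0.1,1]
    - [0.4,0.9,0,0,0,0.1,1]
    - [0.4,0.9,0,0,0,0.1,1]
    - [0.4,0.9,0,0,0,0.1,1]
    - [0.4,0.9,0,0,0,0.1,1]
    - [0.4,0.9,0,0,0,0,1]
    - [0.4,0.9,0,0,0,0,1]
    - [0.4,0.8,0,0,0,0,1]
    - [0.4,0.7,0,0,0,0,1]

```text
time: 4.87
ee_pos: [0.6177, 0.1581, 0.1342]
eef_rot: [0.979, 0.205, -0.009, -0.002]
ft_force: [0.5, 0.4, -0.9]
width: 0.0351
```

```bash
python3 -c "
from h import *
plan((.623,.1678,.12))"
```

```text
t 4.87 pos [0.6177 0.1581 0.1342] az 23.7 d/30mm [ 0.18  0.32 -0.47] rv/5deg [-0.01 -0.2   0.  ] w 0.0351 F [ 0.5  0.4 -0.9] q [ 0.1   0.49 -0.56  1.49  0.26  1.25 -1.65]
```

>>> send_rows:
  commands:
    - [0.18,0.28,-0.2,0,-0.2,0,1]
    - [0,0,0,0,0,0,1]
    - [0,0,0,0,0,0,1]

```text
time: 5.12
ee_pos: [0.6223, 0.1726, 0.1251]
eef_rot: [0.978, 0.208, -0.001, -0.002]
ft_force: [0.5, -0.6, -0.8]
width: 0.0343
```

Run:
```python
from h import *
s,im,E=wr(); print(s["ee_pos"],s["eef_rot"])
x0,y0,f=200,60,3
a=cv2.resize(im[y0:y0+190,x0:x0+240],None,fx=f,fy=f,interpolation=cv2.INTER_CUBIC)
draw(a,circ(E,(.623,.1678),.058,.008),f,x0,y0)
cv2.imwrite("pics/w2.png",a)
im=r.camera("top");crop(im,190,130,150,110,5,"pics/t2.png")
plan((.623,.1678,.12))
```

```text
[0.62234936 0.17262348 0.12507756] [ 0.97806523  0.20828339 -0.00136584 -0.00213624]
t 5.22 pos [0.6223 0.1714 0.1253] az 24.0 d/30mm [ 0.02 -0.12 -0.18] rv/5deg [-0.03 -0.04  0.  ] w 0.0348 F [-0.   0.4 -0.6] q [ 0.08  0.51 -0.56  1.49  0.27  1.22 -1.67]
```

View pics/w2.png

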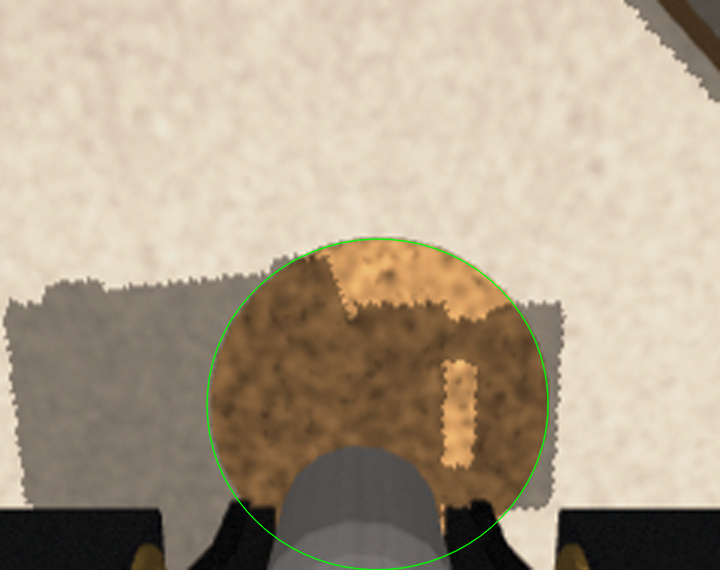

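>>> send_rows:
  commands:
    - [0,-0.1,-0.6,0,0,0,1]
    - [0,0,-0.7,0,0,0,1]
    - [0,0,-0.7,0,0,0,1]
    - [0,0,-0.5,0,0,0,1]
    - [0,0,-0.2,0,0,0,1]
    - [0,0,0,0,0,0,1]

```text
time: 5.72
ee_pos: [0.6232, 0.157, 0.0446]
eef_rot: [0.979, 0.202, 0.0, 0.001]
ft_force: [-0.1, 0.5, -0.3]
width: 0.0348
```

```bash
python3 -c "
from h import *
plan((.623,.1678,.0275),24)"
```

```text
t 5.72 pos [0.6232 0.157  0.0446] az 23.3 d/30mm [-0.01  0.36 -0.57] rv/5deg [0.02 0.01 0.14] w 0.0348 F [-0.1  0.5 -0.3] q [ 0.08  0.58 -0.53  1.57  0.32  1.08 -1.7 ]
```

>>> send_rows:
  commands:
    - [0,0.34,-0.15,0,0,0.14,1]
    - [0,0.05,-0.15,0,0,0,1]
    - [0,0,-0.1,0,0,0,1]

```text
time: 5.97
ee_pos: [0.6249, 0.1678, 0.0348]
eef_rot: [0.978, 0.207, 0.002, 0.001]
ft_force: [0.4, -0.7, -1.3]
width: 0.0346
```

```bash
python3 -c "
from h import *
plan((.623,.1678,.0275),24)"
```

```text
t 5.97 pos [0.6249 0.1678 0.0348] az 23.9 d/30mm [-0.06  0.   -0.24] rv/5deg [0.02 0.05 0.02] w 0.0346 F [ 0.4 -0.7 -1.3] q [ 0.06  0.6  -0.53  1.57  0.33  1.07 -1.71]
```

>>> send_rows:
  commands:
    - [-0.08,0,-0.12,0.02,0.05,0,1]
    - [-0.02,0,-0.12,0,0,0,1]
    - [-0.02,0,-0.1,0,0,0,1]

```text
time: 6.22
ee_pos: [0.6226, 0.1692, 0.0266]
eef_rot: [0.978, 0.207, 0.002, -0.0]
ft_force: [-6.3, -3.4, 24.5]
width: 0.035
```

```bash
python3 -c "
from h import *
plan((.623,.1678,.0275),24)"
```

```text
t 6.22 pos [0.6226 0.1692 0.0266] az 23.9 d/30mm [ 0.01 -0.05  0.03] rv/5deg [-0.01  0.04  0.01] w 0.035 F [-6.3 -3.4 24.5] q [ 0.06  0.6  -0.53  1.58  0.34  1.05 -1.71]
```

>>> send_rows:
  commands:
    - [0,-0.03,0.02,0,0,0,1]
    - [0,0,-0.02,0,0,0,-1]
    - [0,0,-0.02,0,0,0,-1]
    - [0,0,-0.01,0,0,0,-1]
    - [0,0,-0.01,0,0,0,-1]
    - [0,0,0,0,0,0,-1]
    - [0,0,0,0,0,0,-1]

```text
time: 6.8
ee_pos: [0.623, 0.1685, 0.0257]
eef_rot: [0.978, 0.208, 0.002, -0.0]
ft_force: [0.1, -0.2, 0.0]
width: 0.0668
```

```bash
python3 -c "
from h import *
plan((.6389,-.0201,.2),24)"
```

```text
t 6.8 pos [0.623  0.1685 0.0257] az 24.0 d/30mm [ 0.53 -6.29  5.81] rv/5deg [-0.01  0.05  0.01] w 0.0668 F [ 0.1 -0.2  0. ] q [ 0.06  0.6  -0.53  1.58  0.34  1.05 -1.71]
```

>>> send_rows:
  commands:
    - [0,0,0.4,0,0,0,-1]
    - [0,0,0.8,0,0,0,-1]
    - [0,0,0.9,0,0,0,-1]
    - [0,0,0.9,0,0,0,-1]
    - [0,0,0.9,0,0,0,-1]
    - [0,0,0.9,0,0,0,-1]
    - [0,0,0.6,0,0,0,-1]
    - [0,0,0,0,0,0,-1]

```text
time: 7.47
ee_pos: [0.6197, 0.1686, 0.1995]
eef_rot: [0.978, 0.208, 0.001, -0.001]
ft_force: [-0.0, 0.9, 0.4]
width: 0.0866
```

Run:
```python
from h import *
s,im,E=wr(); print(s["ee_pos"],s["eef_rot"])
x0,y0,f=180,60,3
a=cv2.resize(im[y0:y0+190,x0:x0+240],None,fx=f,fy=f,interpolation=cv2.INTER_CUBIC)
draw(a,circ(E,(.623,.1678),.058,.008),f,x0,y0)
draw(a,circ(E,(.623,.1685),.018,.057),f,x0,y0,(0,0,255))
draw(a,circ(E,(.623,.1685),.018,.008),f,x0,y0,(0,0,255))
cv2.imwrite("pics/w3.png",a)
plan((.6389,-.0201,.2),24)
```

```text
[0.61967993 0.16857579 0.19947913] [ 9.78049556e-01  2.08367809e-01  1.24179781e-03 -6.16460809e-04]
t 7.52 pos [0.6194 0.1686 0.1981] az 24.1 d/30mm [ 0.65 -6.29  0.06] rv/5deg [-0.02  0.02 -0.01] w 0.0869 F [0.7 0.4 0.6] q [ 0.09  0.44 -0.58  1.42  0.24  1.35 -1.65]
```

View pics/w3.png

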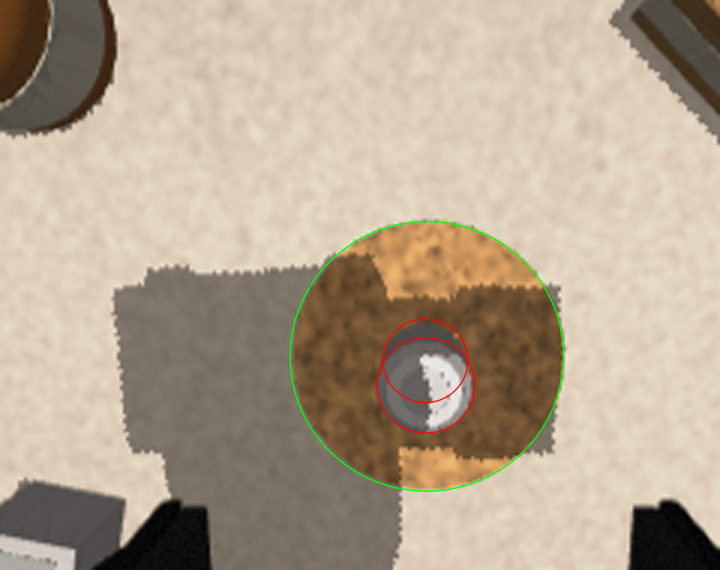

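>>> send_rows:
  commands:
    - [0.1,-0.7,0,0,0,0,-1]
    - [0.1,-0.9,0,0,0,0,-1]
    - [0.1,-0.9,0,0,0,0,-1]
    - [0.1,-0.9,0,0,0,0,-1]
    - [0.1,-0.9,0,0,0,0,-1]
    - [0.1,-0.9,0,0,0,0,-1]
    - [0.1,-0.8,0,0,0,0,-1]
    - [0,-0.3,0,0,0,0,-1]
    - [0,0,0,0,0,0,-1]

```text
time: 8.27
ee_pos: [0.635, -0.0261, 0.1936]
eef_rot: [0.977, 0.212, -0.003, -0.002]
ft_force: [-0.3, 0.7, 0.1]
width: 0.0871
```

Run:
```python
from h import *
s,im,E=wr(); 
x0,y0,f=180,60,3
a=cv2.resize(im[y0:y0+190,x0:x0+240],None,fx=f,fy=f,interpolation=cv2.INTER_CUBIC)
draw(a,circ(E,(.6389,-.0201),.026,.064),f,x0,y0,(0,0,255))
draw(a,circ(E,(.6389,-.0201),.026,.0),f,x0,y0,(0,0,255))
cv2.imwrite("pics/w4.png",a)
plan((.6389,-.0201,.035),24)
```

```text
t 8.32 pos [ 0.6349 -0.0251  0.1935] az 24.5 d/30mm [ 0.13  0.17 -5.28] rv/5deg [-0.04 -0.09 -0.09] w 0.0869 F [ 0.6 -0.3 -0.6] q [ 0.35  0.42 -0.51  1.44  0.2   1.34 -1.31]
```

View pics/w4.png

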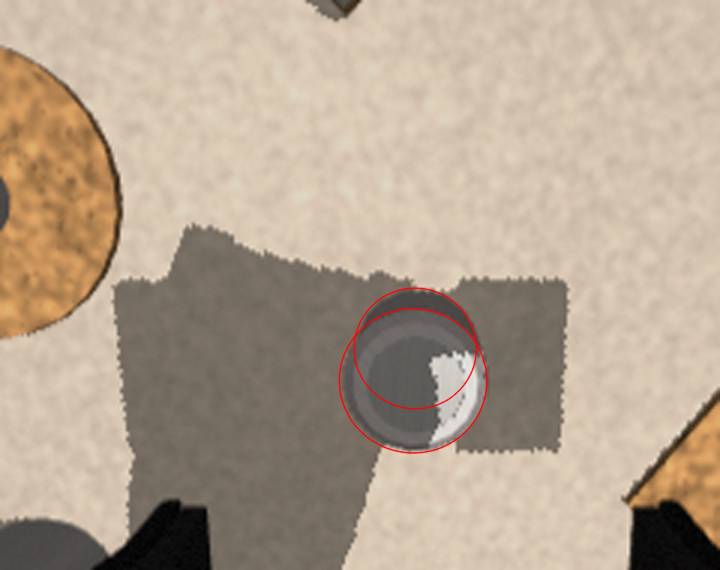

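>>> send_rows:
  commands:
    - [0.13,0.17,-0.6,0,-0.08,-0.08,-1]
    - [0,0.05,-0.8,0,0,0,-1]
    - [0,0.05,-0.8,0,0,0,-1]
    - [0,0.05,-0.7,0,0,0,-1]
    - [0,0,-0.1,0,0,0,-1]

```text
time: 8.73
ee_pos: [0.6385, -0.0041, 0.102]
eef_rot: [0.977, 0.213, 0.002, -0.004]
ft_force: [-0.7, 0.8, 0.0]
width: 0.0868
```

```bash
python3 -c "
from h import *
plan((.6392,-.0205,.035),24)"
```

```text
t 8.73 pos [ 0.6385 -0.0041  0.102 ] az 24.6 d/30mm [ 0.02 -0.55 -2.23] rv/5deg [-0.09  0.04 -0.11] w 0.0868 F [-0.7  0.8  0. ] q [ 0.32  0.5  -0.5   1.54  0.25  1.16 -1.37]
```

>>> send_rows:
  commands:
    - [0.02,-0.5,0,-0.09,0,-0.1,-1]
    - [0,-0.05,0,0,0,0,-1]
    - [0,0,-0.4,0,0,0,-1]
    - [0,0,-0.4,0,0,0,-1]

```text
time: 9.07
ee_pos: [0.6409, -0.0177, 0.0811]
eef_rot: [0.978, 0.211, 0.004, 0.0]
ft_force: [-0.5, 0.1, -0.8]
width: 0.0872
```

```bash
python3 -c "
from h import *
plan((.6392,-.0205,.035),24)"
```

```text
t 9.07 pos [ 0.6409 -0.0177  0.0811] az 24.3 d/30mm [-0.06 -0.09 -1.54] rv/5deg [-0.01  0.09 -0.06] w 0.0872 F [-0.5  0.1 -0.8] q [ 0.33  0.52 -0.49  1.56  0.26  1.12 -1.37]
```

>>> send_rows:
  commands:
    - [-0.06,-0.09,-0.3,0,0.09,-0.05,-1]
    - [-0.02,0,-0.4,0,0,0,-1]
    - [-0.02,0,-0.4,0,0,0,-1]
    - [-0.02,0,-0.3,0,0,0,-1]
    - [0,0,-0.1,0,0,0,-1]

```text
time: 9.48
ee_pos: [0.6364, -0.0211, 0.0302]
eef_rot: [0.978, 0.208, -0.001, -0.001]
ft_force: [-0.6, -0.1, -0.1]
width: 0.087
```

```bash
python3 -c "
from h import *
plan((.6392,-.0205,.035),24)"
```

```text
t 9.48 pos [ 0.6364 -0.0211  0.0302] az 24.0 d/30mm [0.09 0.02 0.16] rv/5deg [-0.01 -0.02  0.01] w 0.087 F [-0.6 -0.1 -0.1] q [ 0.32  0.57 -0.47  1.6   0.29  1.04 -1.39]
```

>>> send_rows:
  commands:
    - [0.09,0.02,0.05,0,0,0,1]
    - [0,0,-0.01,0,0,0,1]
    - [0,0,-0.02,0,0,0,1]
    - [0,0,-0.02,0,0,0,1]
    - [0,0,-0.02,0,0,0,1]
    - [0,0,-0.02,0,0,0,1]
    - [0,0,-0.02,0,0,0,1]
    - [0,0,-0.02,0,0,0,1]

```text
time: 10.15
ee_pos: [0.6399, -0.0201, 0.0288]
eef_rot: [0.978, 0.208, -0.0, -0.0]
ft_force: [-4.1, 1.1, 6.5]
width: 0.0521
```

```bash
python3 -c "
from h import *
plan((.623,.1685,.14),24)"
```

```text
t 10.15 pos [ 0.6399 -0.0201  0.0288] az 24.0 d/30mm [-0.56  6.29  3.71] rv/5deg [-0.01 -0.01  0.  ] w 0.0521 F [-4.1  1.1  6.5] q [ 0.32  0.58 -0.47  1.59  0.29  1.04 -1.39]
```

>>> send_rows:
  commands:
    - [0,0,0.3,0,0,0,1]
    - [0,0,0.6,0,0,0,1]
    - [0,0,0.9,0,0,0,1]
    - [0,0,0.9,0,0,0,1]
    - [0,0.3,0.9,0,0,0,1]
    - [-0.1,0.7,0.2,0,0,0,1]
    - [-0.1,0.8,0,0,0,0,1]
    - [-0.1,0.8,0,0,0,0,1]
    - [-0.1,0.8,0,0,0,0,1]
    - [-0.1,0.8,0,0,0,0,1]

```text
time: 10.98
ee_pos: [0.6239, 0.1023, 0.1536]
eef_rot: [0.979, 0.202, 0.001, 0.001]
ft_force: [0.2, 0.3, -1.7]
width: 0.0519
```

```bash
python3 -c "
from h import *
plan((.623,.1685,.14),24)"
```

```text
t 10.98 pos [0.6239 0.1023 0.1536] az 23.3 d/30mm [-0.03  2.21 -0.45] rv/5deg [0.02 0.02 0.14] w 0.0519 F [ 0.2  0.3 -1.7] q [ 0.18  0.45 -0.55  1.51  0.24  1.25 -1.56]
```

>>> send_rows:
  commands:
    - [0,0.6,-0.1,0,0,0.1,1]
    - [0,0.6,-0.1,0,0,0,1]
    - [0,0.5,-0.1,0,0,0,1]
    - [0,0.2,0,0,0,0,1]
    - [0,0,0,0,0,0,1]
    - [0,0,0,0,0,0,1]

```text
time: 11.48
ee_pos: [0.6218, 0.1698, 0.1486]
eef_rot: [0.977, 0.211, 0.003, -0.0]
ft_force: [0.9, 0.3, -0.9]
width: 0.0523
```

Run:
```python
from h import *
s,im,E=wr(); 
x0,y0,f=200,60,3
a=cv2.resize(im[y0:y0+190,x0:x0+240],None,fx=f,fy=f,interpolation=cv2.INTER_CUBIC)
p=s["ee_pos"]
draw(a,circ(E,p[:2],.026,p[2]-.0288),f,x0,y0,(0,0,255))
cv2.imwrite("pics/w5.png",a)
plan((.623,.1685,.12),24)
```

```text
t 11.53 pos [0.622  0.1695 0.1486] az 24.3 d/30mm [ 0.03 -0.03 -0.95] rv/5deg [-0.02  0.06 -0.07] w 0.0519 F [ 0.5  1.  -0.7] q [ 0.08  0.48 -0.56  1.48  0.26  1.25 -1.66]
```

View pics/w5.png

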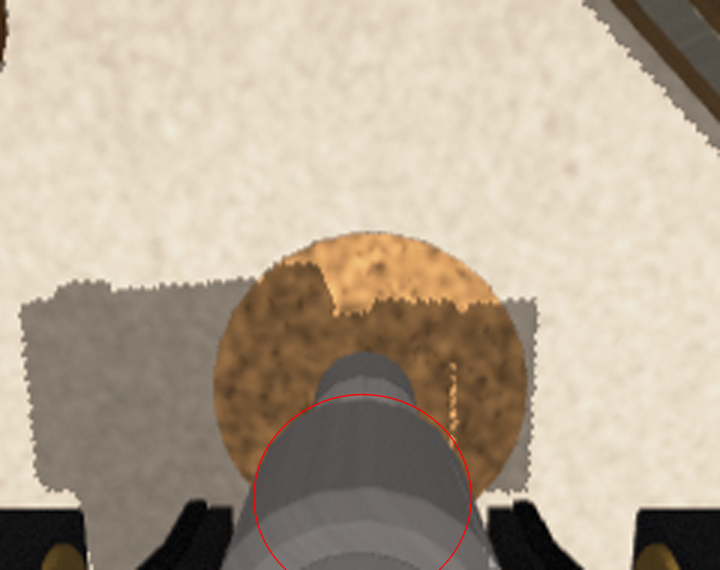

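>>> send_rows:
  commands:
    - [0.03,-0.02,-0.4,0,0.05,-0.05,1]
    - [0,0.02,-0.4,0,0,0,1]
    - [0,0.02,-0.3,0,0,0,1]
    - [0,0,-0.1,0,0,0,1]
    - [0,0,0,0,0,0,1]

```text
time: 11.95
ee_pos: [0.6237, 0.1644, 0.1082]
eef_rot: [0.979, 0.205, -0.0, 0.0]
ft_force: [-0.1, -0.1, -0.4]
width: 0.0526
```

```bash
python3 -c "
from h import *
plan((.623,.1685,.0368),24)"
```

```text
t 11.95 pos [0.6237 0.1644 0.1082] az 23.7 d/30mm [-0.02  0.14 -2.38] rv/5deg [ 0.01 -0.    0.06] w 0.0526 F [-0.1 -0.1 -0.4] q [ 0.08  0.52 -0.55  1.51  0.28  1.19 -1.68]
```

>>> send_rows:
  commands:
    - [-0.02,0.12,0,0,0,0.05,1]
    - [0,0.04,-0.2,0,0,0,1]
    - [0,0.04,-0.2,0,0,0,1]
    - [0,0.02,-0.15,0,0,0,1]

```text
time: 12.28
ee_pos: [0.6236, 0.1712, 0.091]
eef_rot: [0.978, 0.207, 0.0, 0.0]
ft_force: [0.4, 0.0, -0.6]
width: 0.052
```

```bash
python3 -c "
from h import *
plan((.623,.1685,.0368),24)"
```

```text
t 12.28 pos [0.6236 0.1712 0.091 ] az 23.9 d/30mm [-0.02 -0.09 -1.81] rv/5deg [0.   0.01 0.02] w 0.052 F [ 0.4  0.  -0.6] q [ 0.07  0.54 -0.55  1.53  0.3   1.16 -1.69]
```

>>> send_rows:
  commands:
    - [-0.02,-0.09,-0.2,0,0,0,1]
    - [0,0,-0.2,0,0,0,1]
    - [0,0.03,-0.2,0,0,0,1]
    - [0,0.03,-0.2,0,0,0,1]

```text
time: 12.62
ee_pos: [0.623, 0.1704, 0.0648]
eef_rot: [0.978, 0.207, 0.001, 0.0]
ft_force: [1.3, -0.1, -0.3]
width: 0.0523
```

```bash
python3 -c "
from h import *
plan((.623,.1685,.0368),24)"
```

```text
t 12.62 pos [0.623  0.1704 0.0648] az 23.9 d/30mm [-0.   -0.06 -0.93] rv/5deg [0.   0.02 0.01] w 0.0523 F [ 1.3 -0.1 -0.3] q [ 0.06  0.56 -0.54  1.55  0.31  1.12 -1.7 ]
```

No contact force, and the medium mould is going cleanly over the small one.

>>> send_rows:
  commands:
    - [0,-0.06,-0.2,0,0,0,1]
    - [0,0.02,-0.2,0,0,0,1]
    - [0,0.02,-0.2,0,0,0,1]
    - [0,0,-0.1,0,0,0,1]

```text
time: 12.95
ee_pos: [0.6225, 0.1697, 0.0404]
eef_rot: [0.978, 0.207, -0.0, 0.0]
ft_force: [0.3, -0.8, -0.8]
width: 0.0523
```

```bash
python3 -c "
from h import *
plan((.623,.1685,.0368),24)"
```

```text
t 12.95 pos [0.6225 0.1697 0.0404] az 23.9 d/30mm [ 0.02 -0.04 -0.12] rv/5deg [0.01 0.   0.01] w 0.0523 F [ 0.3 -0.8 -0.8] q [ 0.06  0.59 -0.53  1.57  0.33  1.08 -1.71]
```

>>> send_rows:
  commands:
    - [0.02,-0.04,-0.1,0,0,0,1]
    - [0,0,-0.06,0,0,0,1]
    - [0,0,-0.05,0,0,0,1]

```text
time: 13.2
ee_pos: [0.6234, 0.169, 0.0363]
eef_rot: [0.978, 0.208, 0.0, 0.0]
ft_force: [-9.4, -2.8, 17.1]
width: 0.0522
```

```bash
python3 -c "
from h import *
plan((.623,.1685,.0368),24)"
```

```text
t 13.2 pos [0.6234 0.169  0.0363] az 24.0 d/30mm [-0.01 -0.02  0.02] rv/5deg [0.01 0.01 0.01] w 0.0522 F [-9.4 -2.8 17.1] q [ 0.06  0.59 -0.53  1.57  0.33  1.07 -1.71]
```

>>> send_rows:
  commands:
    - [0,0,0.02,0,0,0,-1]
    - [0,0,-0.01,0,0,0,-1]
    - [0,0,-0.01,0,0,0,-1]
    - [0,0,-0.01,0,0,0,-1]
    - [0,0,0,0,0,0,-1]
    - [0,0,0,0,0,0,-1]

```text
time: 13.7
ee_pos: [0.6247, 0.169, 0.0372]
eef_rot: [0.978, 0.207, 0.002, 0.001]
ft_force: [0.7, -0.8, -0.2]
width: 0.083
```

>>> send_rows:
  commands:
    - [0,0,0.3,0,0,0,-1]
    - [0,0,0.7,0,0,0,-1]
    - [0,0,0.9,0,0,0,-1]
    - [0,0,0.9,0,0,0,-1]
    - [0,0,0.9,0,0,0,-1]
    - [0,0,0.9,0,0,0,-1]
    - [0,0,0.6,0,0,0,-1]
    - [0,0,0,0,0,0,-1]

```text
time: 14.37
ee_pos: [0.6215, 0.1686, 0.2022]
eef_rot: [0.978, 0.208, -0.0, 0.0]
ft_force: [-0.1, 0.1, 0.2]
width: 0.0872
```

Run:
```python
from h import *
s,im,E=wr(); print(s["ee_pos"],s["eef_rot"])
x0,y0,f=180,60,3
a=cv2.resize(im[y0:y0+190,x0:x0+240],None,fx=f,fy=f,interpolation=cv2.INTER_CUBIC)
draw(a,circ(E,(.623,.1678),.058,.008),f,x0,y0)
draw(a,circ(E,(.623,.169),.026,.073),f,x0,y0,(0,0,255))
draw(a,circ(E,(.623,.169),.026,.008),f,x0,y0,(0,0,255))
cv2.imwrite("pics/w6.png",a)
plan((.4677,.0877,.2),24)
```

```text
[0.62154149 0.16857892 0.2022292 ] [ 9.78120239e-01  2.08040264e-01 -2.05609937e-04  6.46849778e-05]
t 14.42 pos [0.6213 0.1685 0.2008] az 24.0 d/30mm [-5.12 -2.69 -0.03] rv/5deg [ 0.01 -0.02 -0.  ] w 0.0867 F [-0.2 -0.1  1. ] q [ 0.08  0.45 -0.57  1.41  0.24  1.36 -1.65]
```

View pics/w6.png

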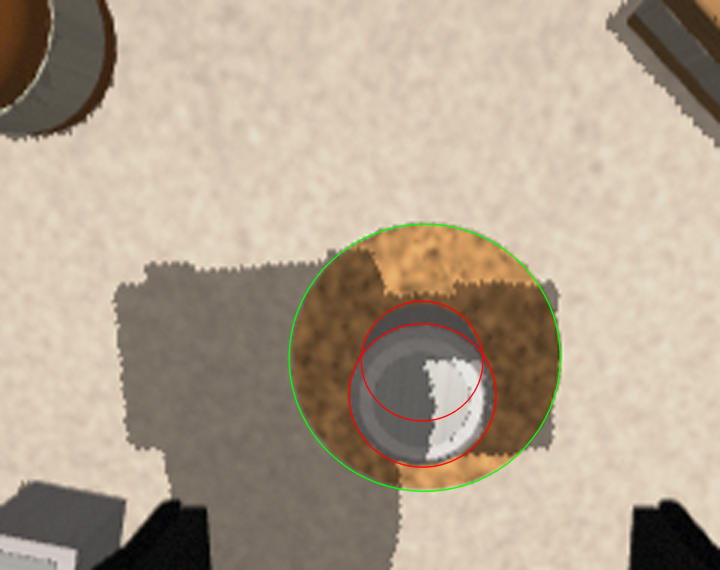

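>>> send_rows:
  commands:
    - [-0.6,-0.3,0,0,0,0,-1]
    - [-0.9,-0.45,0,0,0,0,-1]
    - [-0.9,-0.45,0,0,0,0,-1]
    - [-0.9,-0.45,0,0,0,0,-1]
    - [-0.9,-0.45,0,0,0,0,-1]
    - [-0.7,-0.4,0,0,0,0,-1]
    - [-0.3,-0.2,0,0,0,0,-1]
    - [0,0,0,0,0,0,-1]

```text
time: 15.08
ee_pos: [0.4543, 0.0837, 0.1931]
eef_rot: [0.978, 0.208, -0.006, -0.001]
ft_force: [0.7, 0.2, 1.0]
width: 0.0871
```

Run:
```python
from h import *
s,im,E=wr(); 
x0,y0,f=160,60,3
a=cv2.resize(im[y0:y0+190,x0:x0+260],None,fx=f,fy=f,interpolation=cv2.INTER_CUBIC)
draw(a,circ(E,(.4677,.0877),.034,.080),f,x0,y0,(0,0,255))
draw(a,circ(E,(.4677,.0877),.034,.0),f,x0,y0,(0,0,255))
cv2.imwrite("pics/w7.png",a)
plan((.4677,.0877,.04),24)
```

```text
t 15.13 pos [0.4551 0.0843 0.1932] az 24.0 d/30mm [ 0.42  0.11 -5.11] rv/5deg [ 0.01 -0.13  0.01] w 0.0869 F [0.4 0.  0.2] q [ 0.31  0.04 -0.59  1.88  0.02  1.25 -1.44]
```

View pics/w7.png

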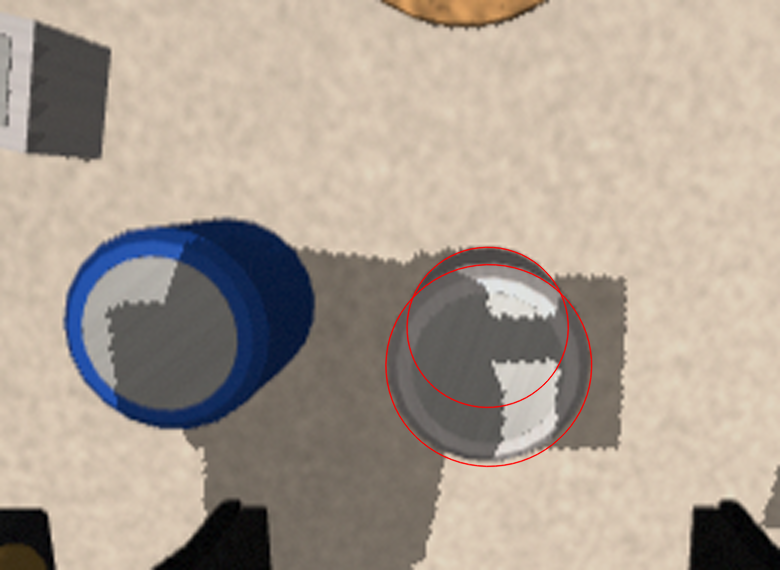

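>>> send_rows:
  commands:
    - [0.4,0.1,0,0,-0.13,0.8,-1]
    - [0,0,0,0,0,0.8,-1]
    - [0,0,-0.3,0,0,0.8,-1]
    - [0,0,-0.4,0,0,0.8,-1]
    - [0,0,-0.4,0,0,0,-1]
    - [0,0,-0.1,0,0,0,-1]

```text
time: 15.63
ee_pos: [0.4714, 0.0908, 0.155]
eef_rot: [0.937, 0.349, 0.001, -0.001]
ft_force: [-0.7, 0.9, -0.3]
width: 0.0874
```

```bash
python3 -c "
from h import *
plan((.4680,.0878,.04),40)"
```

```text
t 15.63 pos [0.4714 0.0908 0.155 ] az 40.9 d/30mm [-0.11 -0.1  -3.83] rv/5deg [-0.02  0.03 -0.17] w 0.0874 F [-0.7  0.9 -0.3] q [ 0.3   0.11 -0.61  1.9   0.07  1.16 -1.19]
```

>>> send_rows:
  commands:
    - [-0.1,-0.1,-0.4,0,0,-0.1,-1]
    - [0,0,-0.5,0,0,0,-1]
    - [0,0,-0.5,0,0,0,-1]
    - [0,0,-0.3,0,0,0,-1]
    - [0,0,-0.1,0,0,0,-1]

```text
time: 16.05
ee_pos: [0.4708, 0.091, 0.0986]
eef_rot: [0.939, 0.345, 0.002, -0.002]
ft_force: [-0.3, 0.0, -0.2]
width: 0.0871
```

```bash
python3 -c "
from h import *
plan((.4680,.0878,.04),40)"
```

```text
t 16.05 pos [0.4708 0.091  0.0986] az 40.4 d/30mm [-0.09 -0.11 -1.95] rv/5deg [-0.06  0.02 -0.08] w 0.0871 F [-0.3  0.  -0.2] q [ 0.28  0.18 -0.61  1.96  0.11  1.04 -1.24]
```

>>> send_rows:
  commands:
    - [-0.09,-0.11,0,-0.05,0,-0.05,-1]
    - [0,0,-0.2,0,0,0,-1]
    - [0,0,-0.2,0,0,0,-1]
    - [0,0,-0.1,0,0,0,-1]

```text
time: 16.38
ee_pos: [0.4693, 0.0882, 0.0838]
eef_rot: [0.939, 0.343, 0.002, -0.0]
ft_force: [0.6, 0.5, 0.1]
width: 0.0871
```

```bash
python3 -c "
from h import *
plan((.4680,.0878,.04),40)"
```

```text
t 16.38 pos [0.4693 0.0882 0.0838] az 40.1 d/30mm [-0.04 -0.01 -1.46] rv/5deg [-0.01  0.03 -0.02] w 0.0871 F [0.6 0.5 0.1] q [ 0.28  0.19 -0.6   1.98  0.13  1.01 -1.25]
```

>>> send_rows:
  commands:
    - [-0.04,-0.01,-0.3,0,0.03,0,-1]
    - [0,0,-0.3,0,0,0,-1]
    - [0,0,-0.3,0,0,0,-1]
    - [0,0,-0.3,0,0,0,-1]
    - [0,0,-0.1,0,0,0,-1]

```text
time: 16.8
ee_pos: [0.4684, 0.0878, 0.0413]
eef_rot: [0.939, 0.343, 0.001, -0.0]
ft_force: [-0.2, -0.5, 0.3]
width: 0.0869
```

```bash
python3 -c "
from h import *
plan((.4680,.0878,.04),40)"
```

```text
t 16.8 pos [0.4684 0.0878 0.0413] az 40.1 d/30mm [-0.01 -0.   -0.04] rv/5deg [-0.01  0.02 -0.02] w 0.0869 F [-0.2 -0.5  0.3] q [ 0.26  0.26 -0.59  2.01  0.18  0.92 -1.29]
```

>>> send_rows:
  commands:
    - [-0.01,0,-0.03,0,0,0,1]
    - [0,0,-0.02,0,0,0,1]
    - [0,0,-0.02,0,0,0,1]
    - [0,0,-0.02,0,0,0,1]
    - [0,0,-0.02,0,0,0,1]
    - [0,0,-0.02,0,0,0,1]
    - [0,0,-0.02,0,0,0,1]

```text
time: 17.38
ee_pos: [0.4676, 0.0878, 0.0373]
eef_rot: [0.939, 0.343, -0.0, -0.0]
ft_force: [-3.4, 0.1, 5.9]
width: 0.0688
```

```bash
python3 -c "
from h import *
plan((.623,.169,.16),40)"
```

```text
t 17.38 pos [0.4676 0.0878 0.0373] az 40.1 d/30mm [5.18 2.71 4.09] rv/5deg [-0.   -0.   -0.02] w 0.0688 F [-3.4  0.1  5.9] q [ 0.26  0.26 -0.59  2.02  0.18  0.91 -1.3 ]
```

>>> send_rows:
  commands:
    - [0,0,0.2,0,0,0,1]
    - [0,0,0.5,0,0,0,1]
    - [0,0,0.8,0,0,0,1]
    - [0,0,0.9,0,0,0,1]
    - [0,0,0.9,0,0,0,1]
    - [0.2,0.1,0.8,0,0,0,1]
    - [0.6,0.3,0.2,0,0,0,1]
    - [0.8,0.42,0,0,0,0,1]
    - [0.8,0.42,0,0,0,0,1]
    - [0.8,0.42,0,0,0,0,1]

```text
time: 18.22
ee_pos: [0.5631, 0.1364, 0.1792]
eef_rot: [0.94, 0.341, 0.001, 0.002]
ft_force: [0.4, -0.3, -1.0]
width: 0.0686
```

```bash
python3 -c "
from h import *
plan((.623,.169,.16),40)"
```

```text
t 18.22 pos [0.5631 0.1364 0.1792] az 39.9 d/30mm [ 2.    1.09 -0.64] rv/5deg [0.04 0.05 0.02] w 0.0686 F [ 0.4 -0.3 -1. ] q [ 0.19  0.32 -0.61  1.62  0.2   1.26 -1.33]
```

>>> send_rows:
  commands:
    - [0.6,0.3,-0.1,0,0,0,1]
    - [0.5,0.3,-0.2,0,0,0,1]
    - [0.4,0.2,-0.2,0,0,0,1]
    - [0.2,0.1,-0.1,0,0,0,1]
    - [0,0,0,0,0,0,1]

```text
time: 18.63
ee_pos: [0.6201, 0.1675, 0.1623]
eef_rot: [0.94, 0.341, 0.003, 0.001]
ft_force: [-0.7, 0.2, -2.5]
width: 0.0692
```

Run:
```python
from h import *
s,im,E=wr(); 
x0,y0,f=200,60,3
a=cv2.resize(im[y0:y0+190,x0:x0+240],None,fx=f,fy=f,interpolation=cv2.INTER_CUBIC)
p=s["ee_pos"]
draw(a,circ(E,p[:2],.034,p[2]-.0375),f,x0,y0,(0,0,255))
cv2.imwrite("pics/w8.png",a)
plan((.623,.169,.0455),40)
```

```text
t 18.68 pos [0.6196 0.1672 0.1626] az 39.9 d/30mm [ 0.11  0.06 -3.9 ] rv/5deg [-0.    0.08  0.01] w 0.0688 F [-0.5 -0.  -1.9] q [ 0.1   0.47 -0.59  1.47  0.27  1.28 -1.39]
```

View pics/w8.png

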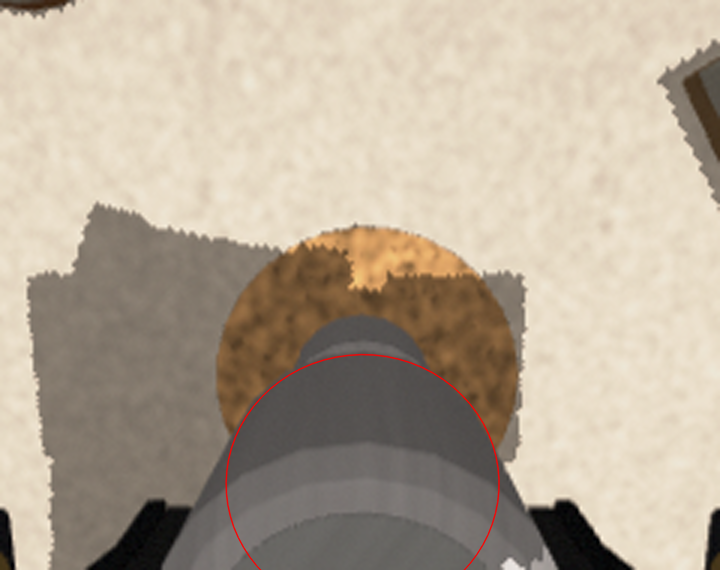

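>>> send_rows:
  commands:
    - [0.11,0.06,-0.3,0,0.06,0,1]
    - [0,0,-0.4,0,0,0,1]
    - [0,0,-0.3,0,0,0,1]
    - [0,0,-0.1,0,0,0,1]

```text
time: 19.02
ee_pos: [0.6221, 0.1676, 0.1289]
eef_rot: [0.94, 0.341, 0.001, 0.001]
ft_force: [-0.1, -0.1, -1.4]
width: 0.0687
```

```bash
python3 -c "
from h import *
plan((.623,.169,.0455),40)"
```

```text
t 19.02 pos [0.6221 0.1676 0.1289] az 39.9 d/30mm [ 0.03  0.05 -2.78] rv/5deg [0.01 0.04 0.02] w 0.0687 F [-0.1 -0.1 -1.4] q [ 0.1   0.5  -0.58  1.5   0.29  1.23 -1.4 ]
```

>>> send_rows:
  commands:
    - [0.03,0.05,-0.15,0,0.03,0,1]
    - [0,0,-0.2,0,0,0,1]
    - [0,0,-0.15,0,0,0,1]

```text
time: 19.27
ee_pos: [0.6224, 0.1683, 0.1122]
eef_rot: [0.94, 0.341, -0.0, 0.001]
ft_force: [0.4, 0.2, -1.3]
width: 0.0692
```

```bash
python3 -c "
from h import *
plan((.623,.169,.0455),40)"
```

```text
t 19.27 pos [0.6224 0.1683 0.1122] az 39.8 d/30mm [ 0.02  0.02 -2.22] rv/5deg [ 0.02 -0.    0.03] w 0.0692 F [ 0.4  0.2 -1.3] q [ 0.09  0.52 -0.58  1.51  0.3   1.2  -1.41]
```

>>> send_rows:
  commands:
    - [0.02,0.02,-0.2,0,0,0,1]
    - [0,0,-0.25,0,0,0,1]
    - [0,0,-0.25,0,0,0,1]
    - [0,0,-0.25,0,0,0,1]

```text
time: 19.6
ee_pos: [0.6234, 0.169, 0.0817]
eef_rot: [0.94, 0.341, 0.0, 0.001]
ft_force: [0.4, -0.4, -1.3]
width: 0.0687
```

```bash
python3 -c "
from h import *
plan((.623,.169,.0455),40)"
```

```text
t 19.6 pos [0.6234 0.169  0.0817] az 39.8 d/30mm [-0.01 -0.   -1.21] rv/5deg [0.01 0.01 0.03] w 0.0687 F [ 0.4 -0.4 -1.3] q [ 0.08  0.55 -0.57  1.54  0.31  1.15 -1.42]
```

>>> send_rows:
  commands:
    - [0,0,-0.25,0,0,0,1]
    - [0,0,-0.25,0,0,0,1]
    - [0,0,-0.25,0,0,0,1]
    - [0,0,-0.2,0,0,0,1]
    - [0,0,-0.08,0,0,0,1]

```text
time: 20.02
ee_pos: [0.6224, 0.1687, 0.0454]
eef_rot: [0.94, 0.341, -0.001, 0.001]
ft_force: [-0.3, -0.1, 3.0]
width: 0.0689
```

```bash
python3 -c "
from h import *
plan((.623,.169,.0455),40)"
```

```text
t 20.02 pos [0.6224 0.1687 0.0454] az 39.8 d/30mm [0.02 0.01 0.  ] rv/5deg [ 0.02 -0.02  0.03] w 0.0689 F [-0.3 -0.1  3. ] q [ 0.08  0.59 -0.55  1.56  0.34  1.09 -1.44]
```

>>> send_rows:
  commands:
    - [0.02,0.01,-0.05,0,0,0,1]
    - [0,0,-0.03,0,0,0,1]

```text
time: 20.18
ee_pos: [0.6228, 0.169, 0.0449]
eef_rot: [0.94, 0.341, -0.001, 0.001]
ft_force: [-3.9, -1.4, 6.4]
width: 0.0688
```

>>> send_rows:
  commands:
    - [0,0,0,0,0,0,-1]
    - [0,0,-0.01,0,0,0,-1]
    - [0,0,-0.01,0,0,0,-1]
    - [0,0,-0.01,0,0,0,-1]
    - [0,0,0,0,0,0,-1]
    - [0,0,0,0,0,0,-1]

```text
time: 20.68
ee_pos: [0.6241, 0.1695, 0.0452]
eef_rot: [0.94, 0.341, 0.0, 0.001]
ft_force: [0.4, 0.1, 0.1]
width: 0.0867
```

```bash
python3 -c "
from h import *
plan((.623,.169,.0455),40)"
```

```text
t 20.68 pos [0.6241 0.1695 0.0452] az 39.8 d/30mm [-0.04 -0.02  0.01] rv/5deg [0.02 0.01 0.03] w 0.0867 F [0.4 0.1 0.1] q [ 0.07  0.59 -0.55  1.56  0.34  1.09 -1.44]
```

Released; now rise gently and check.

>>> send_rows:
  commands:
    - [-0.03,0,0.2,0,0,0,-1]
    - [0,0,0.4,0,0,0,-1]
    - [0,0,0.6,0,0,0,-1]
    - [0,0,0.8,0,0,0,-1]
    - [0,0,0.9,0,0,0,-1]
    - [0,0,0.9,0,0,0,-1]
    - [0,0,0.9,0,0,0,-1]
    - [0,0,0.3,0,0,0,-1]
    - [0,0,0,0,0,0,-1]

```text
time: 21.43
ee_pos: [0.6208, 0.1698, 0.2084]
eef_rot: [0.94, 0.341, 0.001, 0.001]
ft_force: [0.1, -0.2, -0.5]
width: 0.087
```

Run:
```python
from h import *
s,im,E=wr(); 
x0,y0,f=180,60,3
a=cv2.resize(im[y0:y0+190,x0:x0+240],None,fx=f,fy=f,interpolation=cv2.INTER_CUBIC)
draw(a,circ(E,(.623,.1678),.058,.008),f,x0,y0)
draw(a,circ(E,(.623,.169),.034,.088),f,x0,y0,(0,0,255))
draw(a,circ(E,(.623,.169),.034,.008),f,x0,y0,(0,0,255))
cv2.imwrite("pics/w9.png",a)
im=r.camera("side");crop(im,230,100,200,150,4,"pics/s9.png")
plan((.4837,.2822,.2),11.5)
```

```text
t 21.53 pos [0.6202 0.1695 0.2058] az 39.9 d/30mm [-4.55  3.76 -0.19] rv/5deg [ 0.01 -0.02 -5.68] w 0.087 F [ 0.3 -0.4 -0.7] q [ 0.1   0.45 -0.6   1.41  0.25  1.37 -1.38]
```

View pics/w9.png

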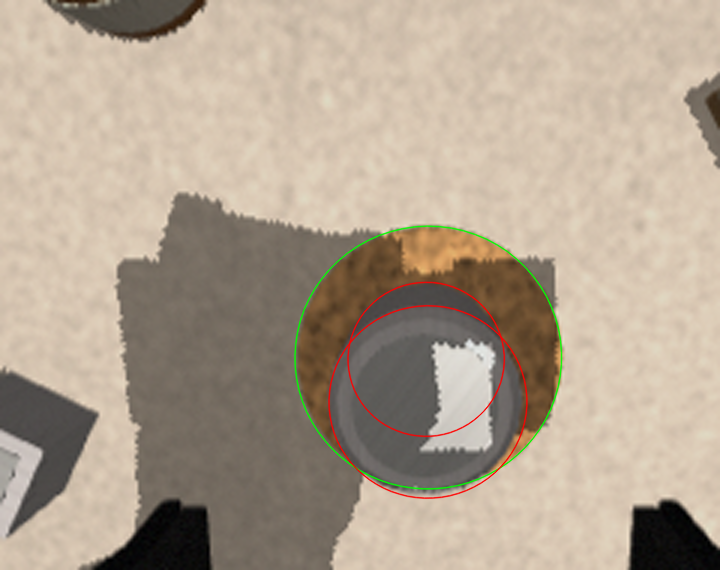

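View pics/s9.png

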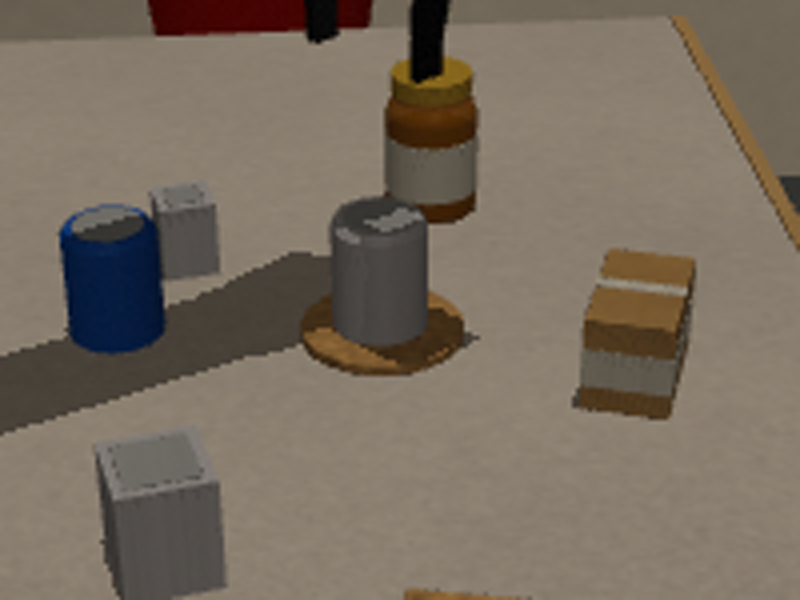

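>>> send_rows:
  commands:
    - [-0.4,0.3,0,0,0,-0.7,-1]
    - [-0.7,0.55,0,0,0,-0.8,-1]
    - [-0.7,0.55,0,0,0,-0.8,-1]
    - [-0.7,0.55,0,0,0,-0.8,-1]
    - [-0.7,0.55,0,0,0,-0.8,-1]
    - [-0.6,0.55,0,0,0,-0.8,-1]
    - [-0.4,0.4,0,0,0,-0.7,-1]
    - [-0.2,0.2,0,0,0,-0.3,-1]
    - [0,0,0,0,0,0,-1]

```text
time: 22.28
ee_pos: [0.4756, 0.2766, 0.189]
eef_rot: [0.996, 0.085, -0.013, 0.002]
ft_force: [-0.8, 0.5, -0.6]
width: 0.0873
```

Run:
```python
from h import *
s,im,E=wr(); 
x0,y0,f=180,100,4
a=cv2.resize(im[y0:y0+140,x0:x0+200],None,fx=f,fy=f,interpolation=cv2.INTER_CUBIC)
draw(a,sq(E,(.4837,.2822),.021,np.radians(11.5),.058),f,x0,y0,(0,0,255))
draw(a,sq(E,(.4837,.2822),.021,np.radians(11.5),.0),f,x0,y0,(0,255,255))
cv2.imwrite("pics/w10.png",a); print(s["ee_pos"].tolist(),s["eef_rot"].tolist())
plan((.4837,.2822,.03),11.5)
```

```text
[0.47560359713137834, 0.27662288011793323, 0.18902743805808053] [0.9962708770334273, 0.0853370822134688, -0.01255528003065316, 0.002070487307152562]
t 22.33 pos [0.4762 0.2758 0.1888] az 9.8 d/30mm [ 0.25  0.21 -5.29] rv/5deg [ 0.08 -0.28  0.33] w 0.0872 F [-0.1 -0.4 -0.6] q [-0.07  0.27 -0.62  1.66  0.15  1.29 -2.12]
```

View pics/w10.png

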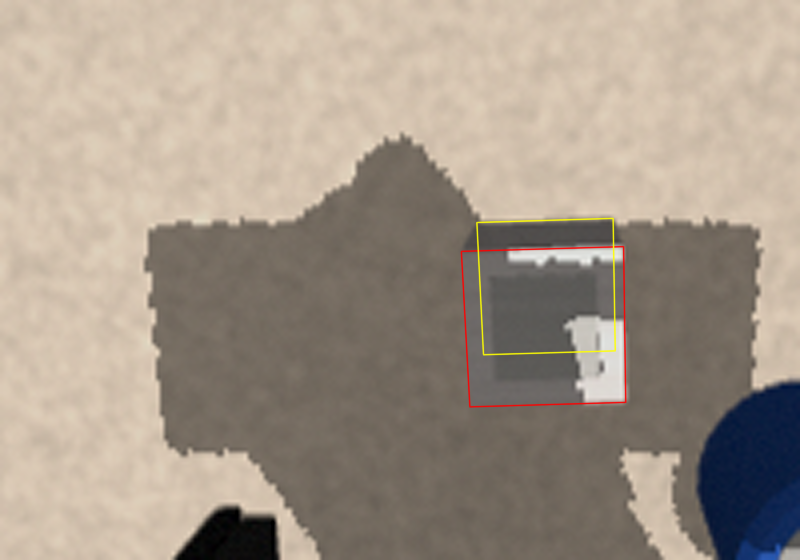

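>>> send_rows:
  commands:
    - [0.25,0.2,0,0.08,-0.28,0.25,-1]
    - [0,0,-0.5,0,0,0,-1]
    - [0,0,-0.7,0,0,0,-1]
    - [0,0,-0.7,0,0,0,-1]
    - [0,0,-0.5,0,0,0,-1]
    - [0,0,-0.1,0,0,0,-1]

```text
time: 22.83
ee_pos: [0.4906, 0.2782, 0.1086]
eef_rot: [0.995, 0.1, 0.004, -0.0]
ft_force: [-0.1, -1.2, -0.3]
width: 0.0873
```

```bash
python3 -c "
from h import *
plan((.4837,.2822,.032),11)"
```

```text
t 22.83 pos [0.4906 0.2782 0.1086] az 11.5 d/30mm [-0.23  0.13 -2.55] rv/5deg [-0.01  0.09 -0.1 ] w 0.0873 F [-0.1 -1.2 -0.3] q [-0.09  0.35 -0.6   1.74  0.22  1.11 -2.13]
```

>>> send_rows:
  commands:
    - [-0.23,0.13,-0.1,0,0.09,-0.08,-1]
    - [0,0,-0.3,0,0,0,-1]
    - [0,0,-0.3,0,0,0,-1]
    - [0,0,-0.2,0,0,0,-1]

```text
time: 23.17
ee_pos: [0.4857, 0.2818, 0.0804]
eef_rot: [0.995, 0.097, 0.001, -0.001]
ft_force: [-0.4, 0.3, 0.2]
width: 0.0872
```

```bash
python3 -c "
from h import *
plan((.4837,.2822,.032),11)"
```

```text
t 23.17 pos [0.4857 0.2818 0.0804] az 11.1 d/30mm [-0.07  0.01 -1.61] rv/5deg [-0.03  0.02 -0.02] w 0.0872 F [-0.4  0.3  0.2] q [-0.11  0.38 -0.6   1.77  0.24  1.06 -2.16]
```

>>> send_rows:
  commands:
    - [-0.07,0,-0.3,-0.02,0.02,0,-1]
    - [0,0,-0.4,0,0,0,-1]
    - [0,0,-0.4,0,0,0,-1]
    - [0,0,-0.3,0,0,0,-1]
    - [0,0,-0.1,0,0,0,-1]

```text
time: 23.58
ee_pos: [0.4836, 0.2818, 0.0307]
eef_rot: [0.995, 0.097, 0.0, -0.0]
ft_force: [0.1, -0.7, -0.4]
width: 0.0869
```

```bash
python3 -c "
from h import *
plan((.4837,.2822,.032),11)"
```

```text
t 23.58 pos [0.4836 0.2818 0.0307] az 11.1 d/30mm [0.   0.01 0.04] rv/5deg [-0.01  0.01 -0.03] w 0.0869 F [ 0.1 -0.7 -0.4] q [-0.13  0.44 -0.58  1.81  0.29  0.97 -2.2 ]
```

>>> send_rows:
  commands:
    - [0,0,0,0,0,0,1]
    - [0,0,-0.02,0,0,0,1]
    - [0,0,-0.02,0,0,0,1]
    - [0,0,-0.02,0,0,0,1]
    - [0,0,-0.02,0,0,0,1]
    - [0,0,-0.02,0,0,0,1]
    - [0,0,-0.02,0,0,0,1]
    - [0,0,-0.02,0,0,0,1]
    - [0,0,-0.02,0,0,0,1]
    - [0,0,-0.01,0,0,0,1]

```text
time: 24.42
ee_pos: [0.4843, 0.2822, 0.0265]
eef_rot: [0.995, 0.097, 0.001, -0.0]
ft_force: [-1.4, -1.8, 1.2]
width: 0.0416
```

```bash
python3 -c "
from h import *
plan((.6568,-.1981,.16),-13)"
```

```text
t 24.42 pos [0.4843 0.2822 0.0265] az 11.2 d/30mm [  5.75 -16.01   4.45] rv/5deg [-0.    0.02 -4.83] w 0.0416 F [-1.4 -1.8  1.2] q [-0.13  0.45 -0.57  1.81  0.29  0.96 -2.2 ]
```

>>> send_rows:
  commands:
    - [0,0,0.2,0,0,0,1]
    - [0,0,0.5,0,0,0,1]
    - [0,0,0.8,0,0,0,1]
    - [0,0,0.9,0,0,0,1]
    - [0,0,0.9,0,0,0,1]
    - [0,-0.2,0.9,0,0,0,1]
    - [0.2,-0.6,0.4,0,0,0,1]
    - [0.3,-0.9,0.1,0,0,0,1]
    - [0.3,-0.9,0,0,0,0,1]
    - [0.3,-0.9,0,0,0,0,1]

```text
time: 25.25
ee_pos: [0.5129, 0.1814, 0.1782]
eef_rot: [0.995, 0.105, 0.001, -0.002]
ft_force: [0.7, 0.8, -0.8]
width: 0.0423
```

```bash
python3 -c "
from h import *
plan((.6568,-.1981,.16),-13)"
```

```text
t 25.25 pos [0.5129 0.1814 0.1782] az 12.0 d/30mm [  4.8  -12.65  -0.61] rv/5deg [-0.05  0.04 -5.  ] w 0.0423 F [ 0.7  0.8 -0.8] q [ 0.08  0.23 -0.57  1.72  0.13  1.23 -1.88]
```

>>> send_rows:
  commands:
    - [0.35,-0.9,0,0,0,-0.2,1]
    - [0.35,-0.9,0,0,0,-0.4,1]
    - [0.35,-0.9,0,0,0,-0.5,1]
    - [0.35,-0.9,0,0,0,-0.5,1]
    - [0.35,-0.9,0,0,0,-0.5,1]
    - [0.35,-0.9,0,0,0,-0.5,1]
    - [0.35,-0.9,0,0,0,-0.5,1]
    - [0.35,-0.9,0,0,0,-0.5,1]
    - [0.35,-0.9,0,0,0,-0.4,1]
    - [0.35,-0.9,0,0,0,-0.3,1]

```text
time: 26.08
ee_pos: [0.6209, -0.1018, 0.1841]
eef_rot: [0.996, -0.09, 0.005, -0.002]
ft_force: [0.8, 0.6, -0.1]
width: 0.042
```

```bash
python3 -c "
from h import *
plan((.6568,-.1981,.16),-13)"
```

```text
t 26.08 pos [ 0.6209 -0.1018  0.1841] az -10.3 d/30mm [ 1.2  -3.21 -0.8 ] rv/5deg [-0.03  0.12 -0.54] w 0.042 F [ 0.8  0.6 -0.1] q [ 0.36  0.38 -0.34  1.5   0.13  1.28 -1.75]
```

>>> send_rows:
  commands:
    - [0.35,-0.9,-0.1,0,0,-0.2,1]
    - [0.3,-0.8,-0.2,0,0,-0.1,1]
    - [0.25,-0.7,-0.2,0,0,0,1]
    - [0.15,-0.4,-0.1,0,0,0,1]
    - [0,0,0,0,0,0,1]
    - [0,0,0,0,0,0,1]

```text
time: 26.58
ee_pos: [0.6537, -0.1976, 0.1664]
eef_rot: [0.994, -0.108, 0.006, -0.001]
ft_force: [-0.5, 0.7, -0.6]
width: 0.0423
```

Run:
```python
from h import *
s,im,E=wr(); 
x0,y0,f=200,60,3
a=cv2.resize(im[y0:y0+190,x0:x0+240],None,fx=f,fy=f,interpolation=cv2.INTER_CUBIC)
p=s["ee_pos"]
draw(a,sq(E,(.6568,-.1981),.056,np.radians(-13),.008),f,x0,y0,(0,255,0))
draw(a,sq(E,p[:2],.021,np.radians(-13),p[2]-.0265),f,x0,y0,(0,0,255))
cv2.imwrite("pics/w11.png",a); print(p.tolist(),s["eef_rot"].tolist()); cv2.imwrite("pics/w11raw.png",im)
plan((.6568,-.1981,.12),-13)
```

```text
[0.6536762991495478, -0.19755049863872104, 0.16638975128229716] [0.994108764508812, -0.10823393949618858, 0.005708433480559321, -0.0007697110476125754]
t 26.63 pos [ 0.6535 -0.1974  0.1664] az -12.4 d/30mm [ 0.11 -0.02 -1.55] rv/5deg [ 0.    0.13 -0.12] w 0.0415 F [-0.1 -0.7 -2.2] q [ 0.43  0.5  -0.29  1.36  0.14  1.29 -1.65]
```

View pics/w11.png

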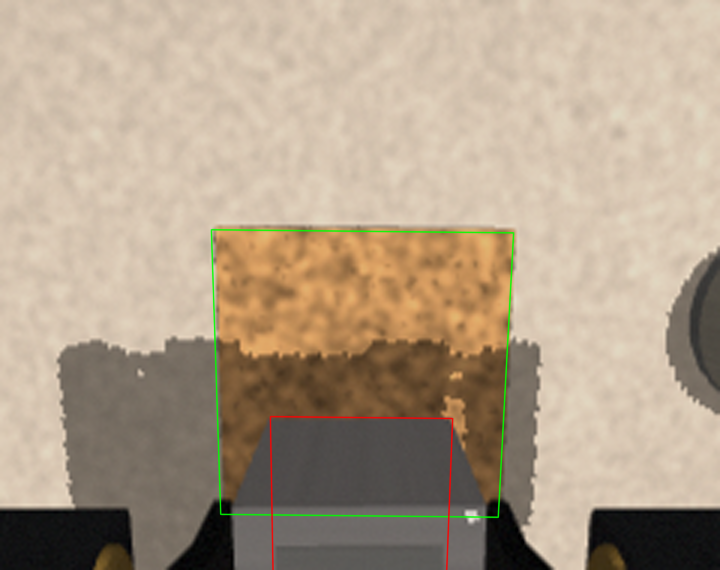

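>>> send_rows:
  commands:
    - [0.1,-0.02,-0.4,0,0.12,-0.1,1]
    - [0,0,-0.6,0,0,0,1]
    - [0,0,-0.6,0,0,0,1]
    - [0,0,-0.6,0,0,0,1]
    - [0,0,-0.6,0,0,0,1]
    - [0,0,-0.3,0,0,0,1]
    - [0,0,-0.1,0,0,0,1]

```text
time: 27.22
ee_pos: [0.6587, -0.185, 0.0679]
eef_rot: [0.994, -0.107, 0.002, -0.002]
ft_force: [-0.1, 0.4, -1.2]
width: 0.042
```

```bash
python3 -c "
from h import *
plan((.6568,-.1981,.0345),-13)"
```

```text
t 27.22 pos [ 0.6587 -0.185   0.0679] az -12.3 d/30mm [-0.06 -0.44 -1.11] rv/5deg [-0.04  0.04 -0.14] w 0.042 F [-0.1  0.4 -1.2] q [ 0.41  0.59 -0.28  1.44  0.17  1.13 -1.68]
```

>>> send_rows:
  commands:
    - [-0.06,-0.42,-0.1,-0.04,0.03,-0.14,1]
    - [0,-0.05,-0.2,0,0,0,1]
    - [0,0,-0.2,0,0,0,1]
    - [0,0,-0.1,0,0,0,1]

```text
time: 27.55
ee_pos: [0.658, -0.1989, 0.0504]
eef_rot: [0.994, -0.113, 0.001, 0.0]
ft_force: [-0.0, -0.1, 0.0]
width: 0.042
```

```bash
python3 -c "
from h import *
plan((.6568,-.1981,.0345),-13)"
```

```text
t 27.55 pos [ 0.658  -0.1989  0.0504] az -13.0 d/30mm [-0.04  0.03 -0.53] rv/5deg [ 0.    0.03 -0.  ] w 0.042 F [-0.  -0.1  0. ] q [ 0.42  0.61 -0.27  1.45  0.17  1.1  -1.68]
```

>>> send_rows:
  commands:
    - [-0.04,0.02,-0.15,0,0.03,0,1]
    - [0,0,-0.15,0,0,0,1]
    - [0,0,-0.12,0,0,0,1]
    - [0,0,-0.06,0,0,0,1]

```text
time: 27.88
ee_pos: [0.6573, -0.1987, 0.0355]
eef_rot: [0.994, -0.113, 0.001, 0.0]
ft_force: [-0.3, -0.0, -0.9]
width: 0.0419
```

```bash
python3 -c "
from h import *
plan((.6568,-.1981,.0345),-13)"
```

```text
t 27.88 pos [ 0.6573 -0.1987  0.0355] az -13.0 d/30mm [-0.02  0.02 -0.03] rv/5deg [0.01 0.02 0.  ] w 0.0419 F [-0.3 -0.  -0.9] q [ 0.42  0.63 -0.27  1.46  0.18  1.08 -1.69]
```

>>> send_rows:
  commands:
    - [-0.02,0.02,-0.05,0,0.02,0,1]
    - [0,0,-0.05,0,0,0,1]
    - [0,0,-0.04,0,0,0,1]

```text
time: 28.13
ee_pos: [0.6571, -0.1986, 0.0345]
eef_rot: [0.994, -0.114, 0.0, 0.001]
ft_force: [-5.2, 1.4, 7.8]
width: 0.0417
```

```bash
python3 -c "
from h import *
plan((.6568,-.1981,.0345),-13)"
```

```text
t 28.13 pos [ 0.6571 -0.1986  0.0345] az -13.0 d/30mm [-0.01  0.02 -0.  ] rv/5deg [0.02 0.01 0.01] w 0.0417 F [-5.2  1.4  7.8] q [ 0.42  0.63 -0.27  1.46  0.18  1.08 -1.69]
```

>>> send_rows:
  commands:
    - [0,0,0,0,0,0,-1]
    - [0,0,-0.01,0,0,0,-1]
    - [0,0,-0.01,0,0,0,-1]
    - [0,0,-0.01,0,0,0,-1]
    - [0,0,0,0,0,0,-1]
    - [0,0,0,0,0,0,-1]
    - [0,0,0,0,0,0,-1]

```text
time: 28.72
ee_pos: [0.6579, -0.1983, 0.0343]
eef_rot: [0.994, -0.113, 0.001, 0.001]
ft_force: [0.1, 0.4, 0.1]
width: 0.08
```

>>> send_rows:
  commands:
    - [0,0,0.3,0,0,0,-1]
    - [0,0,0.7,0,0,0,-1]
    - [0,0,0.9,0,0,0,-1]
    - [0,0,0.9,0,0,0,-1]
    - [0,0,0.9,0,0,0,-1]
    - [0,0,0.9,0,0,0,-1]
    - [0,0,0.6,0,0,0,-1]
    - [0,0,0,0,0,0,-1]

```text
time: 29.38
ee_pos: [0.655, -0.1972, 0.1999]
eef_rot: [0.994, -0.113, -0.0, 0.0]
ft_force: [0.6, 0.3, 0.3]
width: 0.087
```

Run:
```python
from h import *
s,im,E=wr(); 
x0,y0,f=200,60,3
a=cv2.resize(im[y0:y0+190,x0:x0+240],None,fx=f,fy=f,interpolation=cv2.INTER_CUBIC)
draw(a,sq(E,(.6568,-.1981),.056,np.radians(-13),.008),f,x0,y0,(0,255,0))
draw(a,sq(E,(.6571,-.1985),.021,np.radians(-13),.066),f,x0,y0,(0,0,255))
draw(a,sq(E,(.6571,-.1985),.021,np.radians(-13),.008),f,x0,y0,(0,255,255))
cv2.imwrite("pics/w12.png",a)
plan((.4759,-.0903,.2),14)
```

```text
t 29.43 pos [ 0.6547 -0.1971  0.1984] az -13.0 d/30mm [-5.96  3.56  0.05] rv/5deg [ 0.01 -0.01  5.39] w 0.0871 F [0.1 0.4 0.3] q [ 0.42  0.49 -0.29  1.3   0.14  1.37 -1.66]
```

View pics/w12.png

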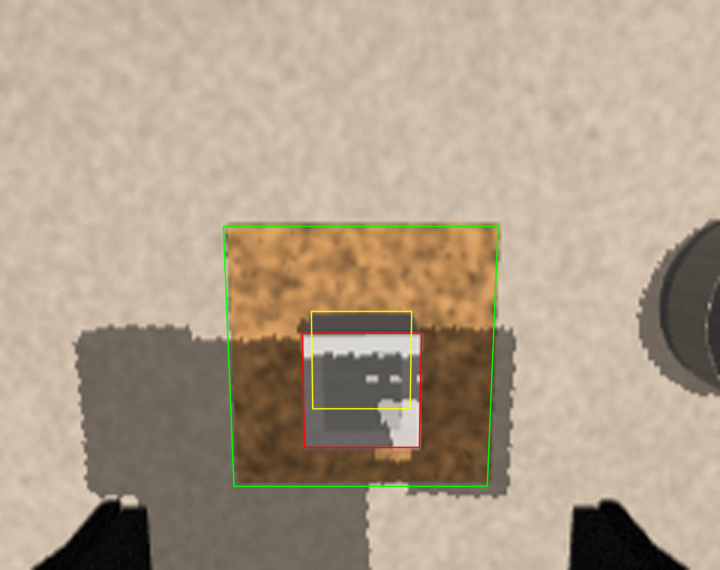

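>>> send_rows:
  commands:
    - [-0.6,0.35,0,0,0,0.6,-1]
    - [-0.8,0.48,0,0,0,0.8,-1]
    - [-0.8,0.48,0,0,0,0.8,-1]
    - [-0.8,0.48,0,0,0,0.8,-1]
    - [-0.8,0.48,0,0,0,0.8,-1]
    - [-0.8,0.48,0,0,0,0.8,-1]
    - [-0.8,0.48,0,0,0,0.5,-1]
    - [-0.3,0.2,0,0,0,0.2,-1]
    - [0,0,0,0,0,0,-1]

```text
time: 30.18
ee_pos: [0.4711, -0.0904, 0.1897]
eef_rot: [0.992, 0.128, -0.006, 0.0]
ft_force: [0.5, -0.8, -0.1]
width: 0.0872
```

Run:
```python
from h import *
s,im,E=wr(); 
x0,y0,f=180,60,3
a=cv2.resize(im[y0:y0+190,x0:x0+260],None,fx=f,fy=f,interpolation=cv2.INTER_CUBIC)
draw(a,sq(E,(.4759,-.0903),.03,np.radians(14),.076),f,x0,y0,(0,0,255))
draw(a,sq(E,(.4759,-.0903),.03,np.radians(14),.0),f,x0,y0,(0,255,255))
cv2.imwrite("pics/w13.png",a)
plan((.4759,-.0903,.04),14)
```

```text
t 30.23 pos [ 0.4718 -0.091   0.1898] az 14.7 d/30mm [ 0.14  0.02 -4.99] rv/5deg [ 0.02 -0.13 -0.14] w 0.087 F [ 1.2 -0.2 -0.5] q [ 0.5   0.07 -0.42  1.85  0.03  1.24 -1.25]
```

View pics/w13.png

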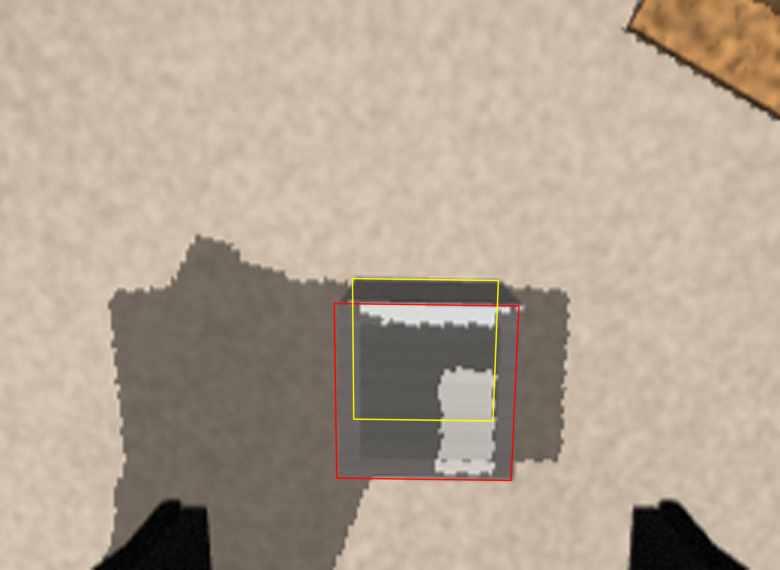

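>>> send_rows:
  commands:
    - [0.14,0,-0.3,0,-0.12,-0.12,-1]
    - [0,0,-0.6,0,0,0,-1]
    - [0,0,-0.7,0,0,0,-1]
    - [0,0,-0.6,0,0,0,-1]
    - [0,0,-0.3,0,0,0,-1]
    - [0,0,0,0,0,0,-1]

```text
time: 30.73
ee_pos: [0.4797, -0.0941, 0.111]
eef_rot: [0.993, 0.118, 0.0, 0.001]
ft_force: [-0.7, 0.8, 0.0]
width: 0.087
```

```bash
python3 -c "
from h import *
plan((.4759,-.0903,.04),14)"
```

```text
t 30.73 pos [ 0.4797 -0.0941  0.111 ] az 13.6 d/30mm [-0.13  0.13 -2.37] rv/5deg [0.02 0.01 0.08] w 0.087 F [-0.7  0.8  0. ] q [ 0.49  0.16 -0.42  1.93  0.08  1.07 -1.3 ]
```

>>> send_rows:
  commands:
    - [-0.13,0.12,0,0,0,0.08,-1]
    - [0,0,-0.3,0,0,0,-1]
    - [0,0,-0.3,0,0,0,-1]
    - [0,0,-0.1,0,0,0,-1]

```text
time: 31.07
ee_pos: [0.4776, -0.0909, 0.0904]
eef_rot: [0.993, 0.121, 0.002, 0.001]
ft_force: [-0.2, 0.5, -0.7]
width: 0.0869
```

```bash
python3 -c "
from h import *
plan((.4759,-.0903,.04),14)"
```

```text
t 31.07 pos [ 0.4776 -0.0909  0.0904] az 13.9 d/30mm [-0.06  0.02 -1.68] rv/5deg [0.02 0.04 0.01] w 0.0869 F [-0.2  0.5 -0.7] q [ 0.49  0.18 -0.42  1.96  0.09  1.02 -1.3 ]
```

>>> send_rows:
  commands:
    - [-0.06,0.02,-0.3,0.02,0.04,0,-1]
    - [0,0,-0.3,0,0,0,-1]
    - [0,0,-0.4,0,0,0,-1]
    - [0,0,-0.4,0,0,0,-1]
    - [0,0,-0.1,0,0,0,-1]

```text
time: 31.48
ee_pos: [0.4762, -0.0904, 0.0422]
eef_rot: [0.993, 0.121, 0.001, 0.001]
ft_force: [-1.0, -1.0, 0.2]
width: 0.087
```

```bash
python3 -c "
from h import *
plan((.4759,-.0903,.04),14)"
```

```text
t 31.48 pos [ 0.4762 -0.0904  0.0422] az 13.9 d/30mm [-0.01  0.   -0.07] rv/5deg [0.01 0.02 0.01] w 0.087 F [-1.  -1.   0.2] q [ 0.47  0.25 -0.42  2.    0.13  0.92 -1.34]
```

>>> send_rows:
  commands:
    - [-0.01,0,-0.07,0,0,0,1]
    - [0,0,-0.02,0,0,0,1]
    - [0,0,-0.02,0,0,0,1]
    - [0,0,-0.02,0,0,0,1]
    - [0,0,-0.02,0,0,0,1]
    - [0,0,-0.02,0,0,0,1]
    - [0,0,-0.02,0,0,0,1]
    - [0,0,-0.01,0,0,0,1]

```text
time: 32.15
ee_pos: [0.4762, -0.0906, 0.0373]
eef_rot: [0.993, 0.121, 0.001, 0.001]
ft_force: [-0.4, 0.4, -0.8]
width: 0.0597
```

```bash
python3 -c "
from h import *
plan((.6571,-.1985,.17),-13)"
```

```text
t 32.15 pos [ 0.4762 -0.0906  0.0373] az 13.9 d/30mm [ 6.03 -3.6   4.42] rv/5deg [ 0.02  0.02 -5.38] w 0.0597 F [-0.4  0.4 -0.8] q [ 0.47  0.25 -0.42  2.    0.13  0.91 -1.34]
```

>>> send_rows:
  commands:
    - [0,0,0.2,0,0,0,1]
    - [0,0,0.5,0,0,0,1]
    - [0,0,0.8,0,0,0,1]
    - [0,0,0.9,0,0,-0.1,1]
    - [0.1,-0.1,0.9,0,0,-0.3,1]
    - [0.4,-0.25,0.6,0,0,-0.5,1]
    - [0.7,-0.42,0.2,0,0,-0.7,1]
    - [0.8,-0.48,0,0,0,-0.7,1]
    - [0.8,-0.48,0,0,0,-0.7,1]
    - [0.8,-0.48,0,0,0,-0.7,1]

```text
time: 32.98
ee_pos: [0.5836, -0.1559, 0.1723]
eef_rot: [0.999, -0.043, 0.002, 0.001]
ft_force: [0.6, 0.6, -0.6]
width: 0.06
```

```bash
python3 -c "
from h import *
plan((.6571,-.1985,.15),-13)"
```

```text
t 32.98 pos [ 0.5836 -0.1559  0.1723] az -5.0 d/30mm [ 2.45 -1.42 -0.74] rv/5deg [ 0.03  0.05 -1.61] w 0.06 F [ 0.6  0.6 -0.6] q [ 0.47  0.34 -0.35  1.58  0.12  1.24 -1.56]
```

>>> send_rows:
  commands:
    - [0.7,-0.4,0,0,0,-0.5,1]
    - [0.6,-0.35,-0.1,0,0,-0.4,1]
    - [0.5,-0.3,-0.1,0,0,-0.3,1]
    - [0.3,-0.2,-0.1,0,0,-0.1,1]
    - [0.1,0,0,0,0,0,1]
    - [0,0,0,0,0,0,1]

```text
time: 33.48
ee_pos: [0.6557, -0.1988, 0.1637]
eef_rot: [0.994, -0.107, 0.003, 0.001]
ft_force: [-0.4, 1.4, -2.0]
width: 0.06
```

Run:
```python
from h import *
s,im,E=wr(); 
x0,y0,f=200,60,3
a=cv2.resize(im[y0:y0+190,x0:x0+240],None,fx=f,fy=f,interpolation=cv2.INTER_CUBIC)
p=s["ee_pos"]
draw(a,sq(E,(.6568,-.1981),.056,np.radians(-13),.008),f,x0,y0,(0,255,0))
x=Ro.from_quat(s["eef_rot"]).as_matrix()[:,0]
draw(a,sq(E,p[:2],.03,np.arctan2(x[1],x[0]),p[2]-.0373),f,x0,y0,(0,0,255))
cv2.imwrite("pics/w14.png",a)
plan((.6571,-.1985,.0453),-13)
```

```text
t 33.53 pos [ 0.6553 -0.1989  0.1637] az -12.2 d/30mm [ 0.06  0.01 -3.95] rv/5deg [ 0.04  0.06 -0.15] w 0.0599 F [-0.  -0.7 -1.4] q [ 0.44  0.51 -0.3   1.35  0.15  1.29 -1.65]
```

View pics/w14.png

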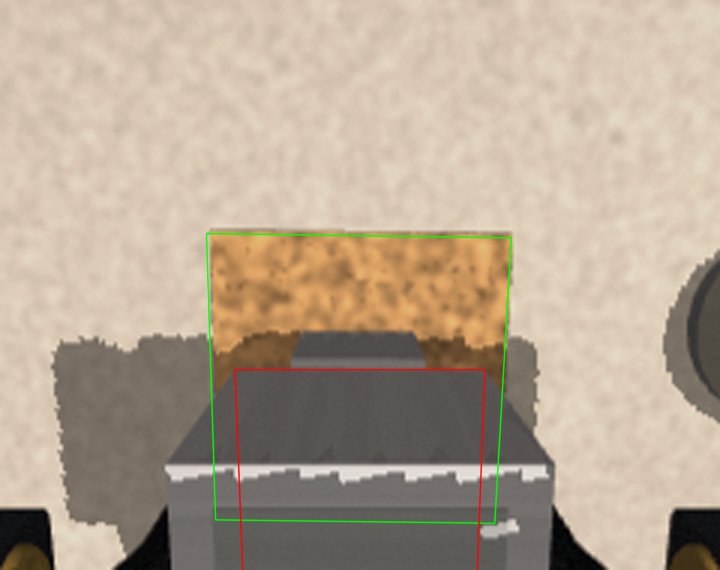

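The large square mould sits centred in the jaws and its rim edge matches the model. Lower it in steps.

>>> send_rows:
  commands:
    - [0.06,0,-0.3,0.03,0.06,-0.14,1]
    - [0,0,-0.4,0,0,0,1]
    - [0,0,-0.3,0,0,0,1]
    - [0,0,-0.1,0,0,0,1]

```text
time: 33.87
ee_pos: [0.6561, -0.1973, 0.1297]
eef_rot: [0.994, -0.112, 0.001, 0.0]
ft_force: [-0.2, -0.1, -1.4]
width: 0.0597
```

```bash
python3 -c "
from h import *
plan((.6571,-.1985,.0453),-13)"
```

```text
t 33.87 pos [ 0.6561 -0.1973  0.1297] az -12.9 d/30mm [ 0.03 -0.04 -2.81] rv/5deg [ 0.    0.02 -0.02] w 0.0597 F [-0.2 -0.1 -1.4] q [ 0.43  0.54 -0.3   1.39  0.16  1.24 -1.67]
```

>>> send_rows:
  commands:
    - [0.03,-0.04,-0.2,0,0.02,-0.02,1]
    - [0,0,-0.25,0,0,0,1]
    - [0,0,-0.2,0,0,0,1]

```text
time: 34.12
ee_pos: [0.6563, -0.1981, 0.1082]
eef_rot: [0.994, -0.113, -0.001, 0.0]
ft_force: [-0.5, 0.5, -1.3]
width: 0.0601
```

```bash
python3 -c "
from h import *
plan((.6571,-.1985,.0453),-13)"
```

```text
t 34.12 pos [ 0.6563 -0.1981  0.1082] az -12.9 d/30mm [ 0.03 -0.01 -2.1 ] rv/5deg [ 0.   -0.01 -0.01] w 0.0601 F [-0.5  0.5 -1.3] q [ 0.43  0.56 -0.29  1.4   0.16  1.21 -1.67]
```

>>> send_rows:
  commands:
    - [0.03,-0.01,-0.25,0,0,0,1]
    - [0,0,-0.25,0,0,0,1]
    - [0,0,-0.25,0,0,0,1]
    - [0,0,-0.25,0,0,0,1]

```text
time: 34.45
ee_pos: [0.6573, -0.1985, 0.0752]
eef_rot: [0.994, -0.113, -0.0, 0.0]
ft_force: [-0.0, -1.4, -2.0]
width: 0.0599
```

```bash
python3 -c "
from h import *
plan((.6571,-.1985,.0453),-13)"
```

```text
t 34.45 pos [ 0.6573 -0.1985  0.0752] az -12.9 d/30mm [-0.01 -0.   -1.  ] rv/5deg [ 0.   -0.01 -0.01] w 0.0599 F [-0.  -1.4 -2. ] q [ 0.43  0.59 -0.29  1.43  0.17  1.15 -1.68]
```

>>> send_rows:
  commands:
    - [0,0,-0.25,0,0,0,1]
    - [0,0,-0.25,0,0,0,1]
    - [0,0,-0.25,0,0,0,1]
    - [0,0,-0.1,0,0,0,1]
    - [0,0,-0.05,0,0,0,1]

```text
time: 34.87
ee_pos: [0.6567, -0.1983, 0.0449]
eef_rot: [0.994, -0.113, -0.001, 0.0]
ft_force: [-8.9, 2.1, 23.3]
width: 0.0598
```

```bash
python3 -c "
from h import *
plan((.6571,-.1985,.0453),-13)"
```

```text
t 34.87 pos [ 0.6567 -0.1983  0.0449] az -12.9 d/30mm [ 0.01 -0.01  0.01] rv/5deg [-0.   -0.03 -0.01] w 0.0598 F [-8.9  2.1 23.3] q [ 0.43  0.62 -0.28  1.45  0.18  1.1  -1.69]
```

>>> send_rows:
  commands:
    - [0,0,0.01,0,0,0,-1]
    - [0,0,-0.01,0,0,0,-1]
    - [0,0,-0.01,0,0,0,-1]
    - [0,0,-0.01,0,0,0,-1]
    - [0,0,0,0,0,0,-1]
    - [0,0,0,0,0,0,-1]

```text
time: 35.37
ee_pos: [0.658, -0.1986, 0.0455]
eef_rot: [0.994, -0.113, 0.0, 0.0]
ft_force: [-0.1, -0.1, 0.0]
width: 0.0853
```

>>> send_rows:
  commands:
    - [0,0,0.2,0,0,0,-1]
    - [0,0,0.5,0,0,0,-1]
    - [0,0,0.8,0,0,0,-1]
    - [0,0,0.9,0,0,0,-1]
    - [0,0,0.9,0,0,0,-1]
    - [0,0,0.9,0,0,0,-1]
    - [0,0,0.9,0,0,0,-1]
    - [0,0,0,0,0,0,-1]

```text
time: 36.03
ee_pos: [0.6551, -0.1976, 0.2058]
eef_rot: [0.994, -0.113, -0.002, -0.0]
ft_force: [0.7, -0.3, 0.7]
width: 0.0869
```

Run:
```python
from h import *
s,im,E=wr(); 
x0,y0,f=200,60,3
a=cv2.resize(im[y0:y0+190,x0:x0+240],None,fx=f,fy=f,interpolation=cv2.INTER_CUBIC)
draw(a,sq(E,(.6568,-.1981),.056,np.radians(-13),.008),f,x0,y0,(0,255,0))
draw(a,sq(E,(.6568,-.1983),.03,np.radians(-13),.084),f,x0,y0,(0,0,255))
draw(a,sq(E,(.6568,-.1983),.03,np.radians(-13),.008),f,x0,y0,(0,255,255))
cv2.imwrite("pics/w15.png",a)
plan((.45,-.05,.25),-13)
```

```text
t 36.08 pos [ 0.6545 -0.1975  0.2033] az -12.9 d/30mm [-6.82  4.92  1.56] rv/5deg [-0.02 -0.06 -0.02] w 0.0868 F [ 0.2 -0.7 -0. ] q [ 0.43  0.49 -0.3   1.29  0.14  1.38 -1.66]
```

View pics/w15.png

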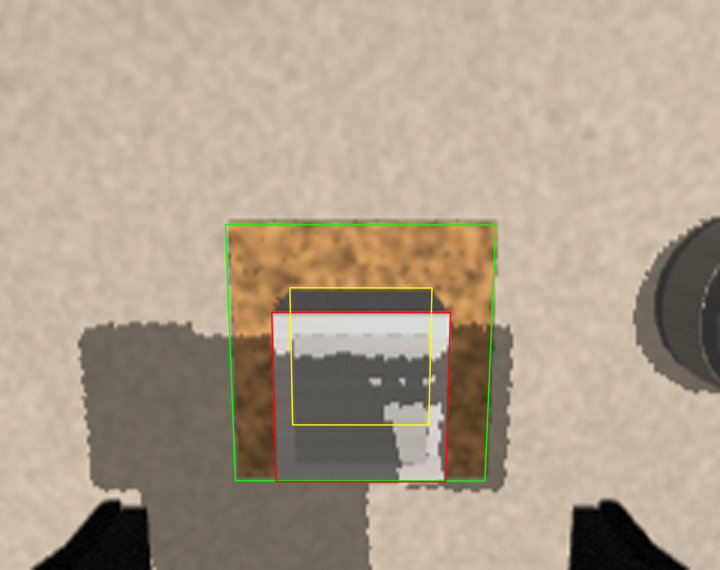

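Seated at the right height and centred. I'll back the arm off a little and take final top and side views.

>>> send_rows:
  commands:
    - [-0.5,0.3,0.2,0,0,0,-1]
    - [-0.7,0.5,0.2,0,0,0,-1]
    - [-0.7,0.5,0.2,0,0,0,-1]
    - [-0.7,0.5,0.2,0,0,0,-1]
    - [-0.7,0.5,0.2,0,0,0,-1]
    - [-0.7,0.5,0.2,0,0,0,-1]
    - [-0.7,0.5,0.2,0,0,0,-1]
    - [-0.4,0.3,0,0,0,0,-1]
    - [0,0,0,0,0,0,-1]
    - [0,0,0,0,0,0,-1]

```text
time: 36.92
ee_pos: [0.4906, -0.0855, 0.2398]
eef_rot: [0.994, -0.113, -0.007, 0.0]
ft_force: [-0.6, -0.9, 0.5]
width: 0.0872
```

Run:
```python
from h import *
im=r.camera("side");crop(im,230,100,200,250,2.4,"pics/s16.png")
t=r.camera("top");cv2.imwrite("pics/t16.png",t)
plan((.5,0,.25))
```

```text
t 37.02 pos [ 0.4912 -0.0859  0.2396] az -13.0 d/30mm [0.29 2.86 0.35] rv/5deg [-0.02 -0.16 -0.  ] w 0.0873 F [-0.1 -1.4  0.1] q [ 0.44  0.08 -0.38  1.73  0.03  1.35 -1.74]
```

View pics/s16.png

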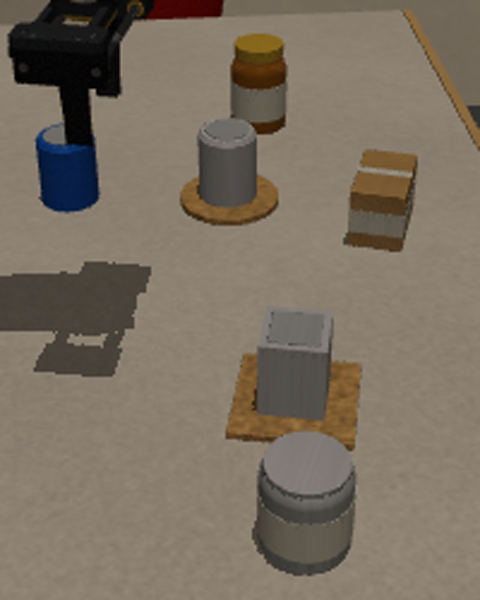

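View pics/t16.png

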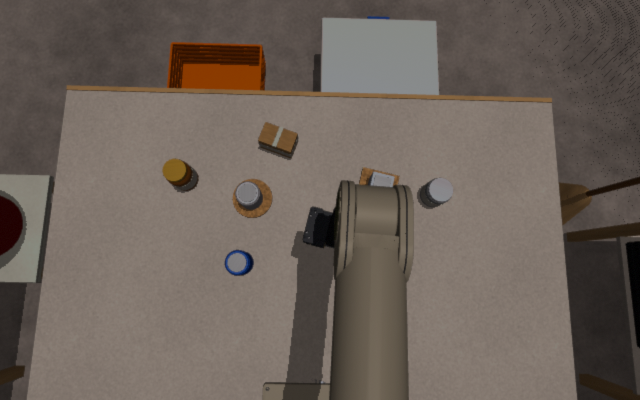

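The final views show both stacks standing flat and centred on their mats. The jar (178,172), tin (437,192), carton (278,140) and blue mould (238,263) are at the same pixels as at the start.

```bash
python3 -c "
from bench import r
print(r.close_job())"
```

```text
the job is handed in; nothing more can be done
None
```

The moulds are nested mouth down as asked, and I handed the job in at about 37 s of the allowed 128 s. The three round ones went on the round mat, small then medium then large. The two square ones went on the square mat, small then large, turned to line up with its sides.

- **Fit:** Wrist-camera overlays put both stacks within about 1–2 mm of the mat centres. Each larger mould went over the smaller without contact force, and its rim met the cork within about 1 mm of the expected height.
- **Set-down:** Each mould was pressed lightly onto the cork before release. The highest wrist force I read was about 25 N.
- **Bystanders:** The final top and side views show the jar, tin, carton and blue lookalike where they started, with the gripper clear of everything.
- **Unverified:** I did not measure tilt separately. In the last top view the arm partly hid the square stack, so that stack was checked from the wrist and side cameras. No check failed or disagreed.

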